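# Hold the belt linisher's work stop against its lugs for bolting

## Task

The work stop has to go back on the belt linisher: first turn the machine's speed dial fully anticlockwise to its off stop, then stand the work stop across the belt with its feet on the two side rails, its back to the two lugs and its ends level with the outer edges of the rails. Push it flat against both lugs with a steady push of about 10 newtons, and finish while still holding it there like that, without letting up, so that I can put the bolts in. Leave the bolt tray, the spanner and the spray can where they are.

Things in the scene. Friction and masses are not known exactly. Their poses are not given: they have to be found in the camera images.
- linisher: Bench belt linisher, dark green, fixed, stands elsewhere and turned up to 0.2 rad each time. Origin: centre of its base (190 x 300 mm) on the bench; x: to its back, away from the robot; y: along the belt to the lug end. Brown belt 100 mm wide, top 120 mm up, y = -135 to 135. Motor at the back to 121 mm up. Black control box in front: x = -206 to -94, y = -65 to 65, 60 mm high.
- speed_dial (a joint): Speed dial on top of the control box at linisher x = -150 mm, y = 0; vertical axis. 0 = off, the anticlockwise end stop seen from above; grows clockwise to 4.71 rad. Found at 0.9 to 2.3 rad; stays where it is left; rubbing torque 0.04 N m. Counts as off below 0.1 rad.
- speed_dial_grip (a point): Point on the dial's axis, 97 mm above the bench. The dial is a black disc of 44 mm with an upright bar across it, 42 mm long, 14 mm thick, its top 104 mm and foot 74 mm above the bench: pinch it across the 14 mm. This point turns with the dial: its x lies along the bar. White mark on the bar's -x end; at 0 it points to linisher (-1, +1), i.e. to the robot and left.
- work_stop_center (a point): Middle of the loose steel work stop's upright plate, 24 mm above its underside. Plate 150 mm long (x), 8 mm thick (y), 48 mm high, 0.49 to 0.73 kg. Its y (the back) points within 0.5 rad of world +y. It stands on its feet on the bench, left or right of the machine. Can be pinched across the 8 mm anywhere between its feet.
- work_stop: The same work stop; origin in the middle of the plate's underside. Two feet, 20 mm wide, 10 mm thick, under its ends (x = -75 to -55 and 55 to 75 mm) run 52 mm forward of the plate (from its back face, y = +4, to y = -56). The back face is plain; a dark bolt slot goes through each end of the plate.
- work_stop_back (a point): Point of the work stop at the bottom edge of its back face, mid-length (work stop x = 0, y = 4 mm, z = 0).
- seat (a point): Where work_stop_back must come: on the level of the rails' tops (122 mm above the bench), in the plane of the lug faces, over the middle of the belt. Linisher axes; the stop's axes are then parallel to them and it is pushed along +y. Smooth steel rails (friction about 0.25), 20 mm wide, x = -75 to -55 and 55 to 75 mm here, run beside the belt from y = -225 to 25 mm here.
- lugs: The two rigid lugs together, fixed on the rails at the linisher's +y end; origin and axes as seat. 110 mm are clear between them, with only the belt below.
- lug_near: Lug on the rail nearer to the robot: upright steel block 20 mm wide (x), 14 mm thick, 42 mm high. Origin: bottom middle of its flat face, which looks to linisher -y, 65 mm from the belt's middle.
- lug_far: The same lug on the rail farther from the robot.
- bolt_tray: Bystander: shallow steel tray with bolts, 90 x 120 x 28 mm, on the bench on the other side of the machine from the work stop. Origin: centre of its underside.
- spanner: Bystander: steel spanner, 160 mm long, lying on the bench behind right. Origin: under its middle.
- spray_can: Bystander: spray can, 58 mm across, 160 mm high, standing on the bench behind left. Origin: centre of its underside.
Things that resemble listed ones, but are neither listed nor needed, are in the scene too. What is shaped like the work_stop but brown or purple is not meant.

How it is judged:
By the outcome, as a careful person would: the job done as asked, in the order asked, and still so for the second after the job is handed in, while the arm keeps its last pose, push and grip.
It also fails if it takes over 67 s, if anything falls off the work surface, if the arm or the gripper's body presses on something with over 40 N, if the wrist force passes 120 N, or if a joint passes its speed limit or range.

## Robot

A 7-joint arm with a two-finger parallel gripper is mounted at the origin on the work surface. World frame = base frame: x ahead of the robot, y to its left, z up, the work surface at z = 0. Lengths are in mm, angles in rad, forces in N, time in s.
With the tool pointing down it reaches from about 400 to 875 mm from the base axis. Payload 4.4 kg.
Tool frame: the origin (TCP) lies midway between the tips of the shut fingers; the grasp point (between the pads) lies 19 mm behind it; z points along the fingers, y is the direction in which the jaws open and shut (so a half turn about z gives the same grasp; the last joint's range is limited). The gripper opens to 85 mm and grips with 20 to 120 N. Pads are 22 mm wide; open, the fingers measure 114 mm over their backs; the gripper's body (76 mm by 85 mm) begins 54 mm behind the grasp point. The pads swing forward as they close: fully open they stand 13 mm farther back than shut.
Start: joints at [-1.28, 0.628, 0.038, 1.517, -0.027, 0.996, -0.02], TCP at [227.008, 609.086, 231.313] pointing down, gripper open.
Joint ranges: [-3.06, 3.06], [-0.37, 2.12], [-1.25, 1.32], [0.18, 2.47], [-1.1, 4.24], [0.23, 1.98], [-2.94, 2.94]. Speed limits (rad/s): [2.57, 2.57, 3.14, 3.14, 3.14, 3.14, 3.14].

## Interface

Orientations are given as [roll, pitch, yaw] about the fixed x, y, z axes, in that order (R = Rz(yaw) Ry(pitch) Rx(roll)).
In Python, from cell import ctrl, vision gives the robot as it stands.
- The arm moves only by the tool play_rows, never from a script. Its arguments are lists of equal length, an entry for each row: "slide": the shift along the tool's x, y, z in mm, a list of three; "turn": the turn about the tool's z in rad; "fingers": the opening, from 0 (shut) to 1 (fully open). A call has 1 to 5 rows; each row is the pose to reach, as a shift and turn from the pose measured when the call began, along the tool's axes at that moment; what a row does not reach only later rows make up. A row lasts 1/8 s, in which the tool goes at most 62.5 mm and 10.7 degrees, less where a joint would pass 70% of its speed; a pose out of reach is approached as far as the arm can. A call with a gripper value outside its range is refused whole. The fingers move at their own pace and stop on an object; the grip force is fixed at half the most. Time passes only in rows, so rows that repeat a pose let the fingers close. It gives the time, the measured TCP pose, the force and the opening at its end, in the units of the state.
- ctrl.read_state(): the state, without advancing time (a new reading comes with each control period).
- vision.get_image(name): name is "scene" or "side" or "wrist"; returns (picture, depth): 480x640x3 uint8, blue, green, red; 480x640 float32, mm along the optical axis (not along the pixel's ray), 0 where there is no reading.
- vision.camera_params(name): a dict with "fx", "fy", "cx", "cy" (pixels), "position" and "rotation" of the camera in the world. Camera axes: x right, y up, looking along -z (the intrinsics and any distortion apply to the point x, -y, -z); pixel columns grow to the right and rows downward; lengths in mm; the calibration is good to about 2 mm. A picture is of the moment at which its call begins: read the wrist's pose just before it. camera_params takes no time and is no camera call; for the wrist camera it gives the pose at the moment of the call.
- ctrl.finish_job(): hands the job in, once; it reports no verdict.
The state is a dict: "clock": time; "qpos": joint angles; "qd": joint speeds; "tau": joint torques, N m; "eef_pos": TCP position; "tool_rot": TCP orientation; "force": force on the tool from outside, world axes, zero at the start; "torque": the same for the moment, N m; "width": finger opening in mm.
Only numpy, scipy, OpenCV 4.12 (cv2) and the standard library are available. Lean on these libraries where they do the work, as an engineer would, in place of code of your own. Each camera call takes 0.05 s, during which the arm holds its last target.

## Working session

There is one attempt and no reset: what is moved stays moved. The work goes in short steps, Python scripts to look and compute and a tool call to move; the robot and the scene stay as the last step left them, time stands still between calls to the robot, and variables do not carry over. Pictures are saved under pics/ and viewed, and the job is handed in when it is done.

Besides the shell and the picture viewer there is one more tool, called as a command line: name --pt "numbers of a row" for each row, then --argument value for the rest. play_rows: Moves the arm, as the interface text tells. Its arguments: {"type":"object","properties":{"slide":{"type":"array"},"turn":{"type":"array"},"fingers":{"type":"array"}},"required":["slide","turn","fingers"]}

```bash
mkdir -p pics; ls; cat > h.py <<'E'
import numpy as np,cv2
from cell import ctrl,vision
def grab(n,tag):
    p=vision.camera_params(n); im,d=vision.get_image(n)
    cv2.imwrite(f'pics/{tag}.png',im); np.savez(f'pics/{tag}.npz',im=im,d=d,**{k:np.array(v) for k,v in p.items() if k in('fx','fy','cx','cy','position','rotation')})
    return im,d,p
def load(tag): return np.load(f'pics/{tag}.npz')
def R(z):
    r=np.array(z['rotation'])
    if r.shape==(3,):
        from scipy.spatial.transform import Rotation as Q
        r=Q.from_euler('xyz',r).as_matrix()
    return r
def p3(z,u,v,w=1):
    d=z['d'][int(v)-w:int(v)+w+1,int(u)-w:int(u)+w+1]; d=np.median(d[d>0])
    return R(z)@np.array([(u-z['cx'])/z['fx']*d,-(v-z['cy'])/z['fy']*d,-d])+z['position']
def pz(z,u,v,h):
    r=R(z)@np.array([(u-z['cx'])/z['fx'],-(v-z['cy'])/z['fy'],-1]); c=z['position']
    return c+r*(h-c[2])/r[2]
def proj(z,P):
    c=R(z).T@(np.array(P)-z['position']); return z['cx']+z['fx']*c[0]/-c[2], z['cy']-z['fy']*c[1]/-c[2]
def cloud(z):
    d=z['d']; v,u=np.mgrid[:480,:640]
    P=np.stack([(u-z['cx'])/z['fx']*d,-(v-z['cy'])/z['fy']*d,-d],-1)@R(z).T+z['position']
    P[d<=0]=np.nan; return P
def st():
    s=ctrl.read_state()
    for k in('clock','qpos','eef_pos','tool_rot','force','torque','width'): print(k,np.round(s[k],3))
    return s
def crop(tag,u0,v0,u1,v1,out,f=4):
    im=cv2.imread(f'pics/{tag}.png')[v0:v1,u0:u1]; cv2.imwrite(f'pics/{out}.png',cv2.resize(im,None,fx=f,fy=f,interpolation=cv2.INTER_CUBIC))
E
python3 - <<'E'
from h import *
st()
for n in('scene','side','wrist'):
    im,d,p=grab(n,n+'0'); print(n,p)
E
```

```text
pics
clock 0.0
qpos [-1.28   0.629  0.038  1.518 -0.027  0.996 -0.02 ]
eef_pos [226.778 608.483 230.366]
tool_rot [-3.14   0.     2.785]
force [ 0.077 -0.535 -0.497]
torque [0.023 0.025 0.032]
width 85.569
scene {'fx': 433.52263844147126, 'fy': 433.52263844147126, 'cx': 316.79160126955003, 'cy': 241.59530769845657, 'position': array([1346.86591534,   43.31041435,  966.67543466]), 'rotation': array([ 0.76526778, -0.00673925,  1.68334221])}
side {'fx': 602.9648742489529, 'fy': 602.9648742489529, 'cx': 323.22484207972934, 'cy': 238.9329840879308, 'position': array([  390.56861233, -1027.95376285,  1002.63851757]), 'rotation': array([ 0.82589255, -0.01517551, -0.13075045])}
wrist {'fx': 378.93500420645444, 'fy': 378.93500420645444, 'cx': 313.82682167735555, 'cy': 241.6208056639913, 'position': array([165.75972569, 632.20250793, 374.43671263]), 'rotation': array([-2.61305387e-01,  2.87396649e-04,  1.21363175e+00])}
```

View pics/scene0.png

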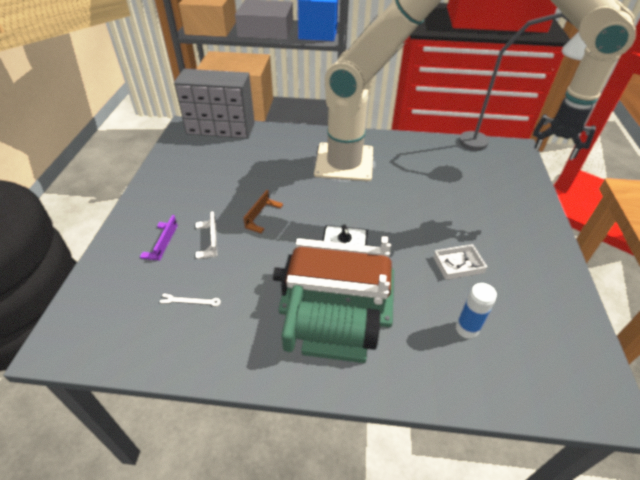

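View pics/side0.png

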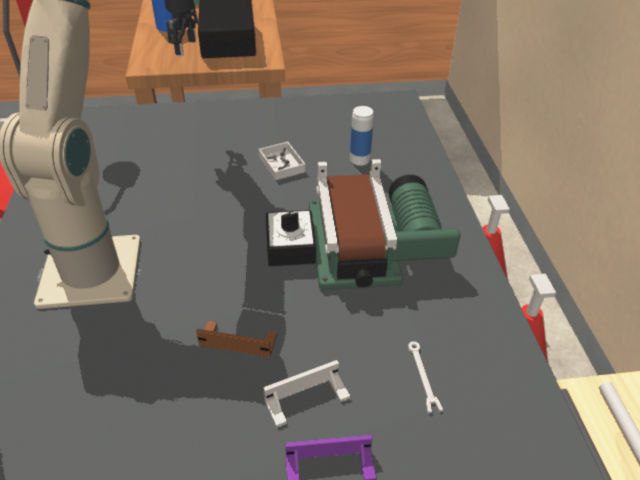

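View pics/wrist0.png

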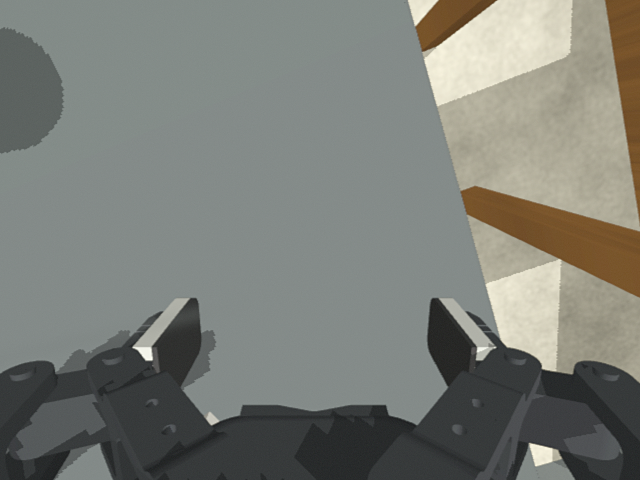

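The stop-shaped things in the side view are brown (237,342), white/steel (307,390) and purple (330,458). Only the steel one fits, because brown and purple are excluded. I'll confirm it in crops, and look at the dial and lugs there too.

```bash
python3 - <<'E'
from h import *
crop('side0',250,350,370,440,'c1',6); crop('side0',250,140,430,300,'c2',4); crop('scene0',260,220,420,320,'c3',5)
z=load('side0')
for n in('side0','scene0'):
    z=load(n);P=cloud(z)
    # bench height check
    m=np.abs(P[...,2])<15; print(n,np.nanmedian(P[...,2][m]))
    Z=P[...,2]
    for lo,hi in((110,130),(55,65)):
        k=(Z>lo)&(Z<hi)&(P[...,0]>250)&(P[...,0]<800)&(np.abs(P[...,1])<300)
        print(lo,hi,k.sum(),np.nanmin(P[k],0),np.nanmax(P[k],0),np.nanmedian(P[k],0))
E
```

```text
side0 1.5741096770460672
110 130 6224 [ 536.57056381 -107.13033633  110.0116274 ] [799.90957997 151.90523866 129.83869361] [6.41562075e+02 1.21463146e-01 1.20923611e+02]
55 65 1619 [ 407.57131853 -155.22371343   55.00127931] [799.8758277  125.43568699  64.9907893 ] [493.20819612 -12.63276407  61.61503166]
scene0 -0.09156624306478989
110 130 6238 [ 533.44001926 -104.86518513  110.00194148] [799.60972376 153.16478514 129.99420664] [649.93342082  21.60070386 119.12427566]
55 65 717 [ 405.3360503  -151.47616016   55.02360021] [686.62030755 146.92966175  64.98937841] [459.37879233  23.90730888  60.65357315]
```

View pics/c1.png

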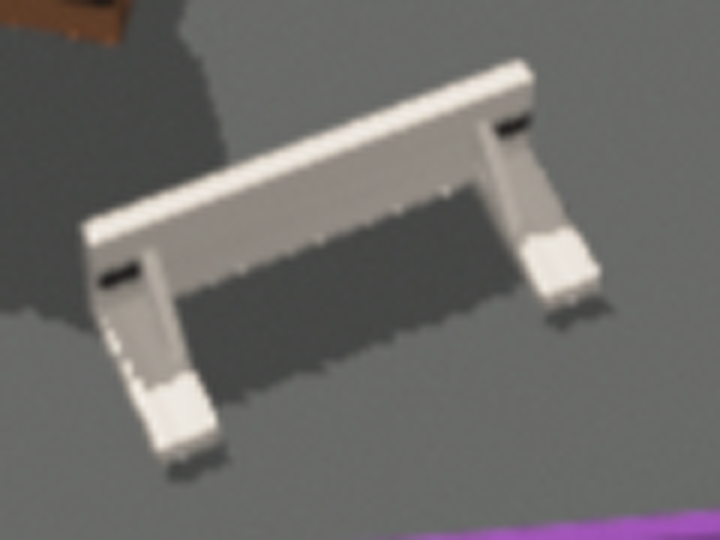

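View pics/c2.png

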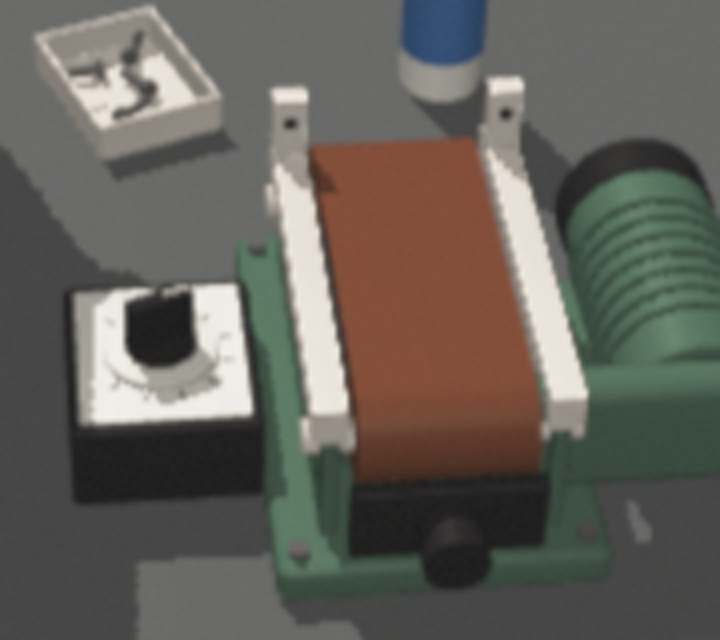

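View pics/c3.png

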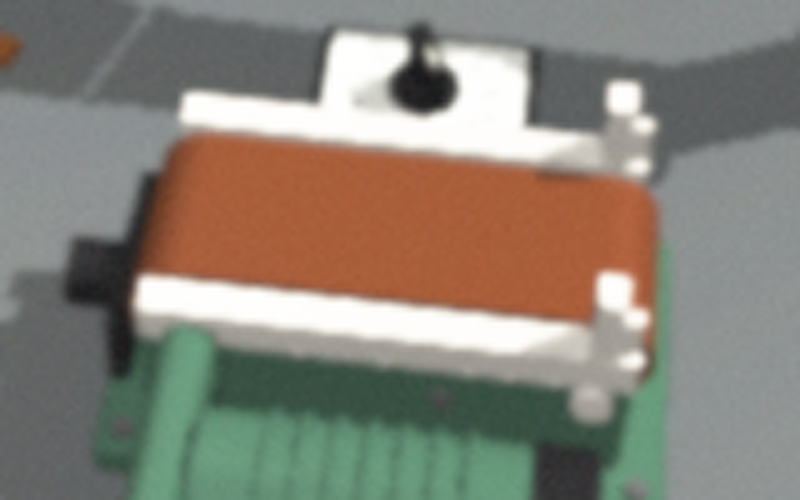

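Crop c1 confirms it: a plain light-steel stop with dark slots, feet towards −y, and its plate top running from (265,389) to (338,363) in side0. Next I'll compute poses for the stop, rails, lugs and dial.

```bash
python3 - <<'E'
from h import *
z=load('side0'); s=load('scene0')
def c(u0,v0,f,x,y): return u0+(x+.5)/f-.5, v0+(y+.5)/f-.5
print('stop top corners')
for n,x,y in(('FL',92,243),('BL',84,225),('FR',533,85),('BR',520,62)): print(n,pz(z,*c(250,350,6,x,y),48).round(1))
print('foot tops z=10')
for n,x,y in(('L fl',165,448),('L fr',217,430),('R fl',548,298),('R fr',598,270)): print(n,pz(z,*c(250,350,6,x,y),10).round(1))
print('side rails z122')
for n,x,y in(('nl',310,413),('nr',353,413),('fl',548,400),('fr',587,398)): print(n,pz(z,*c(250,140,4,x,y),122).round(1))
print('side lug base z122')
for n,x,y in(('nl',276,160),('nr',308,160),('fl',489,150),('fr',521,148)): print(n,pz(z,*c(250,140,4,x,y),122).round(1))
print('side lug top front z164')
for n,x,y in(('nl',273,97),('nr',307,97),('fl',487,84),('fr',523,84)): print(n,pz(z,*c(250,140,4,x,y),164).round(1))
print('scene rails -y end z122')
for n,x,y in(('nearrob outer',185,92),('nearrob inner',180,125),('far inner',140,276),('far outer',132,312)): print(n,pz(s,*c(260,220,5,x,y),122).round(1))
print('scene lug tops z164')
for n,x,y in(('n bl',608,82),('n fl',606,114),('f bl',597,272),('f fl',596,308),('n br',642,84),('n fr',641,115),('f br',634,274),('f fr',633,310)): print(n,pz(s,*c(260,220,5,x,y),164).round(1))
# belt fit by colour
for n,Zz in(('side0',z),('scene0',s)):
    im=Zz['im'].astype(int);P=cloud(Zz)
    m=(im[...,2]>im[...,0]*1.6)&(im[...,2]>70)&(P[...,2]>105)&(P[...,2]<135)&(P[...,0]>500)
    q=P[m];print(n,len(q),np.nanmedian(q[:,2]))
    xy=q[np.abs(q[:,2]-np.nanmedian(q[:,2]))<4][:,:2].astype(np.float32)
    print(cv2.minAreaRect(xy))
E
```

```text
stop top corners
FL [ 380.4 -396.4   48. ]
BL [ 378.3 -389.7   48. ]
FR [ 522.9 -355.    48. ]
BR [ 520.1 -345.7   48. ]
foot tops z=10
L fl [ 397.6 -446.    10. ]
L fr [ 413.8 -441.9   10. ]
R fl [ 520.9 -408.6   10. ]
R fr [ 538.1 -400.4   10. ]
side rails z122
nl [535. -96. 122.]
nr [557.9 -98.6 122. ]
fl [ 664.  -100.5  122. ]
fr [ 685.3 -101.4  122. ]
side lug base z122
nl [544.8 127.7 122. ]
nr [564.  125.6 122. ]
fl [674.7 123.4 122. ]
fr [694.4 123.2 122. ]
side lug top front z164
nl [543.4 134.  164. ]
nr [563.5 131.8 164. ]
fl [672.3 133.2 164. ]
fr [693.8 130.8 164. ]
scene rails -y end z122
nearrob outer [533.  -98.3 122. ]
nearrob inner [557.9 -97.3 122. ]
far inner [ 663.8 -102.1  122. ]
far outer [ 687.  -102.3  122. ]
scene lug tops z164
n bl [540.1 126.3 164. ]
n fl [563.5 125.5 164. ]
f bl [669.5 122.3 164. ]
f fl [691.7 122.2 164. ]
n br [539.5 143.9 164. ]
n fr [562.  143.4 164. ]
f br [668.6 140.  164. ]
f fr [690.8 139.6 164. ]
side0 3223 121.21380994353467
((614.5072631835938, 20.034576416015625), (247.37722778320312, 99.37870025634766), 88.33721160888672)
scene0 2774 119.60920876837105
((612.4073486328125, 23.966529846191406), (243.6465301513672, 103.1205825805664), 87.88602447509766)
```

```bash
cat >> h.py <<'E'
from scipy.spatial.transform import Rotation as Q
def goto(x,y,z,yaw):
    s=ctrl.read_state(); r=Q.from_euler('xyz',s['tool_rot']).as_matrix()
    T=Q.from_euler('xyz',[np.pi,0,yaw]).as_matrix()
    d=r.T@(np.array([x,y,z])-s['eef_pos']); dt=(-(yaw-s['tool_rot'][2])+np.pi)%(2*np.pi)-np.pi
    print('slide',d.round(1),'turn',round(dt,3),'clock',s['clock'],'q7',s['qpos'][6].round(2))
E
python3 -c "
from h import *
goto(455,15,235,0.9)"
```

```text
slide [-421.1 -476.6   -3.7] turn 1.885 clock 0.15 q7 -0.02
```

play_rows --pt "-421 -477 -4" --pt "-421 -477 -4" --pt "-421 -477 -4" --pt "-421 -477 -4" --pt "-421 -477 -4" --turn '[1.885,1.885,1.885,1.885,1.885]' --fingers '[1,1,1,1,1]'

```text
clock: 0.78
eef_pos: [339.3, 315.4, 233.4]
tool_rot: [3.141, 0.001, 1.841]
force: [1.1, -0.2, 0.6]
width: 85.4
```

```bash
python3 -c "
from h import *
goto(455,15,235,0.9)"
```

```text
slide [-320.4   31.2   -1.4] turn 0.941 clock 0.775 q7 -0.36
```

play_rows --pt "-320 31 -1" --pt "-320 31 -1" --pt "-320 31 -1" --pt "-320 31 -1" --pt "-320 31 -1" --turn '[0.94,0.94,0.94,0.94,0.94]' --fingers '[1,1,1,1,1]'

```text
clock: 1.4
eef_pos: [451.2, 23.9, 234.7]
tool_rot: [3.141, -0.001, 0.904]
force: [0.6, 0.9, -0.1]
width: 85.4
```

```bash
python3 -c "
from h import *
goto(455,15,235,0.9)
grab('wrist','w1')"
```

```text
slide [-4.6  8.4 -0.3] turn 0.004 clock 1.4 q7 -0.42
```

View pics/w1.png

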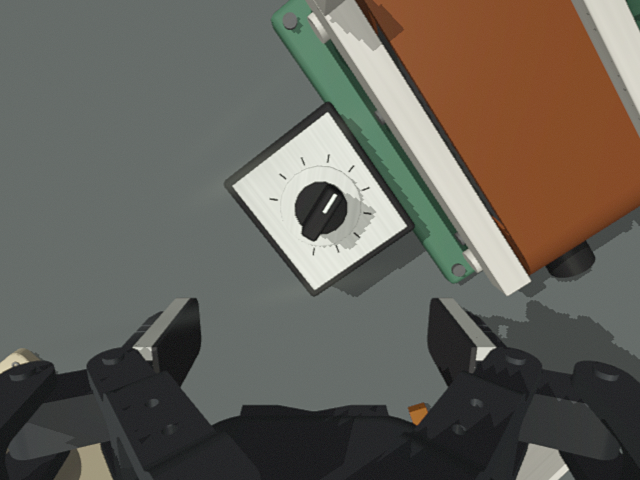

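The wrist view shows the dial at about (321,208) with its white mark at about (330,202), pointing up and right. I'll enlarge it.

```bash
python3 -c "
from h import *
crop('w1',220,100,430,300,'w1c',3.5 if 0 else 4)
im=cv2.imread('pics/w1.png')[150:260,265:380];cv2.imwrite('pics/w1c.png',cv2.resize(im,None,fx=5,fy=5,interpolation=cv2.INTER_CUBIC))"
```

```text
(no output)
```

View pics/w1c.png

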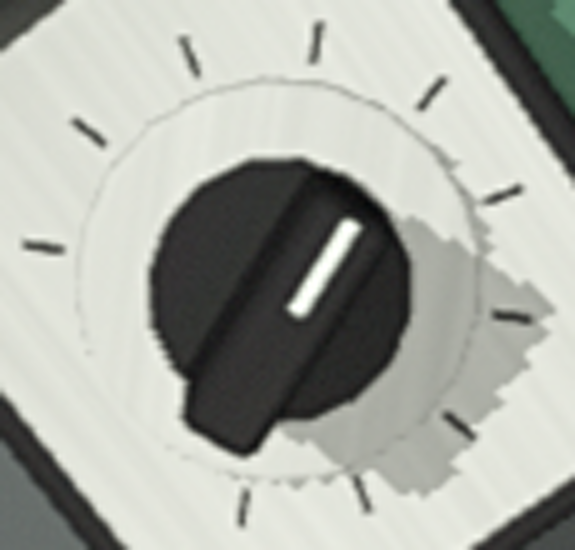

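```bash
python3 - <<'E'
from h import *
z=load('w1')
c=lambda x,y:(265+(x+.5)/5-.5,150+(y+.5)/5-.5)
a=pz(z,*c(297,312),104);b=pz(z,*c(352,224),104);print(a,b,np.arctan2(*(b-a)[1::-1]))
for x,y in((308,168),(390,235),(262,425),(188,385)): print('bar',pz(z,*c(x,y),104).round(1))
C=[pz(z,u,v,60) for u,v in((330,104),(413,228),(314,295),(226,183))];print(np.round(C,1),np.mean(C,0))
C=[pz(z,*c(x,y),74) for x,y in((150,290),(411,290),(280,158),(300,420))];print('disc',np.round(C,1))
# rails: near rail edges, z=122
for u,v in((510,294),(528,280)): print('rail end',pz(z,u,v,122).round(1), p3(z,u-3,v-6).round(1))
for u,v in((308,10),(506,290),(430,150),(500,232)): print(pz(z,u,v,122).round(1))
P=cloud(z);m=(np.abs(P[...,2]-60)<2);q=P[m][:,:2].astype(np.float32);print(cv2.minAreaRect(q),np.nanmedian(P[m][:,2]))
print(p3(z,314,235),p3(z,326,205), p3(z,316,215))
E
```

```text
[466.23275663  31.54274198 104.        ] [480.44423245  36.82931067 104.        ] 0.35613174207620196
bar [480.4  47.2 104. ]
bar [483.8  32.1 104. ]
bar [451.7  21.3 104. ]
bar [446.8  32.9 104. ]
[[519.3  90.1  60. ]
 [513.9 -34.   60. ]
 [408.6 -30.   60. ]
 [413.   94.5  60. ]] [463.68697739  30.16899718  60.        ]
disc [[447.   44.4  74. ]
 [480.3  18.1  74. ]
 [476.7  48.1  74. ]
 [452.8  12.1  74. ]]
rail end [537.1 -97.1 122. ] [537.6 -91.  123. ]
rail end [552.9 -95.7 122. ] [553.2 -89.6 123.2]
[536.  137.9 122. ]
[536.4 -92.6 122. ]
[548.1  23.9 122. ]
[555.5 -52.5 122. ]
((343.29638671875, -59.97123718261719), (511.6862487792969, 312.51824951171875), 13.681831359863281) 61.304855985882625
[449.88142493  22.64821617 105.17825787] [470.6367306   34.88485118 105.00634452] [460.36971612  33.60393788 105.2045124 ]
```

```bash
python3 -c "
from h import *
goto(464.5,31,80,0.356)"
```

```text
slide [ 19.4  -4.2 155.6] turn 0.532 clock 1.45 q7 -0.42
```

play_rows --pt "17 -4 45" --pt "17 -4 80" --pt "17 -4 90" --pt "17 -4 130" --pt "17 -4 155" --turn '[0.19,0.37,0.53,0.53,0.53]' --fingers '[0.5,0.5,0.5,0.5,0.5]'

```text
clock: 2.08
eef_pos: [462.5, 29.5, 79.1]
tool_rot: [3.133, -0.002, 0.359]
force: [-0.3, -0.7, 0.0]
width: 42.9
```

```bash
python3 -c "
from h import *
st();goto(464.5,31,80,0.356)
"
```

```text
clock 2.075
qpos [-0.452  0.688  0.481  2.169 -0.734  0.442 -0.597]
eef_pos [462.492  29.488  79.135]
tool_rot [ 3.133e+00 -2.000e-03  3.590e-01]
force [-0.292 -0.714  0.006]
torque [ 0.058 -0.028  0.009]
width 42.865
slide [ 2.4 -0.7 -0.9] turn 0.003 clock 2.075 q7 -0.6
```

play_rows --pt "2 -0.5 0" --pt "2 -0.5 0" --pt "2 -0.5 0" --pt "2 -0.5 0" --pt "2 -0.5 0" --turn '[0,0,0,0,0]' --fingers '[0.3,0,0,0,0]'

```text
clock: 2.7
eef_pos: [464.6, 30.4, 79.5]
tool_rot: [3.132, -0.003, 0.359]
force: [1.4, -2.0, -6.6]
width: 12.8
```

```bash
python3 -c "
from h import *
st();grab('wrist','w2')
"
```

```text
clock 2.7
qpos [-0.455  0.689  0.484  2.164 -0.732  0.446 -0.601]
eef_pos [464.564  30.409  79.467]
tool_rot [ 3.132e+00 -3.000e-03  3.590e-01]
force [ 1.356 -1.974 -6.582]
torque [-0.273 -0.158  0.081]
width 12.827
```

View pics/w2.png

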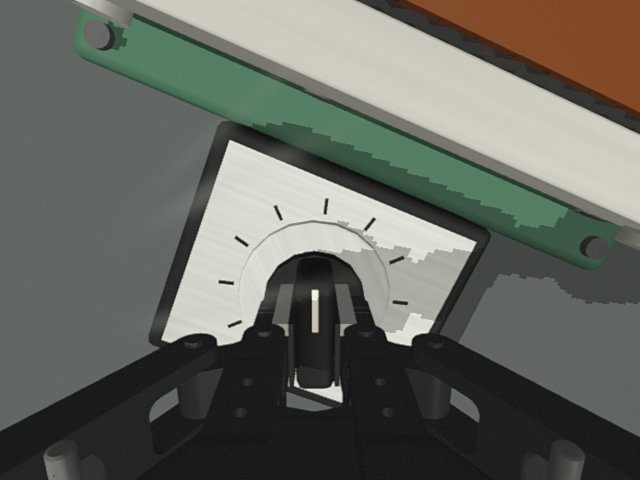

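The bar is gripped centrally and aligned with the jaws. Now I'll turn it anticlockwise, which is a negative turn about tool z.

play_rows --pt "0 0 0" --pt "0 0 0" --pt "0 0 0" --pt "0 0 0" --pt "0 0 0" --turn '[-0.16,-0.33,-0.5,-0.67,-0.84]' --fingers '[0,0,0,0,0]'

```text
clock: 3.38
eef_pos: [463.6, 31.3, 79.5]
tool_rot: [3.135, 0.004, 1.205]
force: [0.2, 0.8, -7.3]
width: 12.7
```

```bash
python3 -c "
from h import *
st();goto(464.6,30.4,79.5,2.32)
"
```

```text
clock 3.375
qpos [-0.316  0.65   0.269  2.161 -0.433  0.376 -0.06 ]
eef_pos [463.609  31.306  79.477]
tool_rot [3.135 0.004 1.205]
force [ 0.218  0.762 -7.337]
torque [ 0.379  0.251 -0.079]
width 12.678
slide [-0.5  1.2 -0. ] turn -1.115 clock 3.375 q7 -0.06
```

play_rows --pt "-0.5 1 0" --pt "-0.5 1 0" --pt "-0.5 1 0" --pt "-0.5 1 0" --pt "-0.5 1 0" --turn '[-0.17,-0.34,-0.51,-0.68,-0.85]' --fingers '[0,0,0,0,0]'

```text
clock: 4.0
eef_pos: [462.3, 31.2, 79.4]
tool_rot: [-3.139, 0.005, 2.061]
force: [-1.7, 0.8, -6.5]
width: 12.9
```

```bash
python3 -c "
from h import *
st();goto(464.3,30.6,79.5,2.32)
"
```

```text
clock 4.0
qpos [-0.178  0.633  0.066  2.157 -0.096  0.355  0.456]
eef_pos [462.276  31.174  79.429]
tool_rot [-3.139  0.005  2.061]
force [-1.687  0.758 -6.456]
torque [ 0.421  0.635 -0.029]
width 12.93
slide [-1.5  1.5 -0.1] turn -0.259 clock 4.0 q7 0.46
```

play_rows --pt "-1 1 0" --pt "-1.5 1.5 0" --pt "-1.5 1.5 0" --pt "-1.5 1.5 0" --turn '[-0.13,-0.24,-0.28,-0.3]' --fingers '[0,0,0,0]'

```text
clock: 4.5
eef_pos: [462.0, 30.9, 79.4]
tool_rot: [-3.135, 0.001, 2.357]
force: [-5.4, 3.2, -1.1]
width: 13.1
```

```bash
python3 -c "
from h import *
st();grab('wrist','w3')
"
```

```text
clock 4.5
qpos [-0.127  0.632 -0.005  2.153  0.022  0.362  0.634]
eef_pos [461.976  30.852  79.428]
tool_rot [-3.135e+00  1.000e-03  2.357e+00]
force [-5.392  3.192 -1.083]
torque [ 0.779  1.056 -1.234]
width 13.128
```

View pics/w3.png

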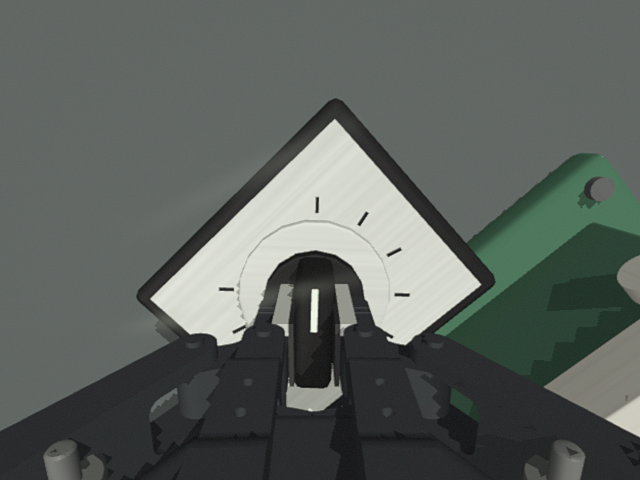

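Wrist torque is −1.2 N·m and the mark lines up with the first tick, so the dial is at its end stop. I'll relax, open, lift and check.

play_rows --pt "0 0 0" --pt "0 0 0" --pt "0 0 0" --pt "0 0 -60" --pt "0 0 -120" --turn '[0.03,0.03,0.03,0.03,0.03]' --fingers '[0.3,0.5,0.5,0.5,0.5]'

```text
clock: 5.18
eef_pos: [462.4, 31.4, 200.3]
tool_rot: [-3.134, 0.0, 2.327]
force: [1.2, -0.4, 0.2]
width: 42.9
```

```bash
python3 -c "
from h import *
st();grab('wrist','w4');goto(530,60,260,2.325)
"
```

```text
clock 5.175
qpos [-0.134  0.414  0.004  2.05   0.005  0.684  0.621]
eef_pos [462.351  31.362 200.328]
tool_rot [-3.134  0.     2.327]
force [ 1.238 -0.427  0.239]
torque [ 0.015 -0.094  0.014]
width 42.873
slide [-23.2  65.6 -52.1] turn 0.001 clock 5.225 q7 0.62
```

View pics/w4.png

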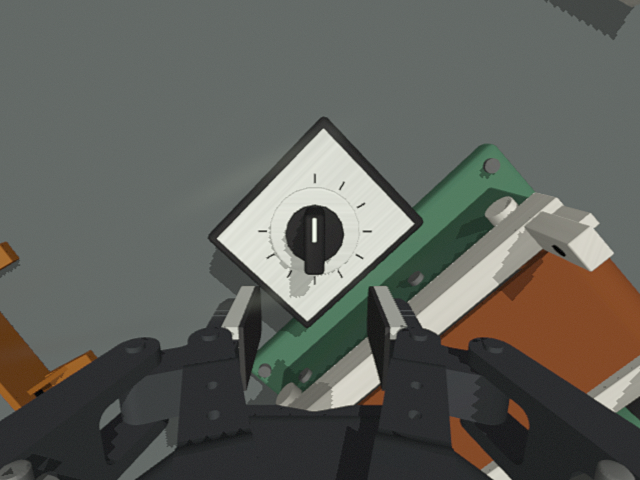

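In w4 the white mark at (315,230) points straight up at tool yaw 2.327, against an expected off direction of about 2.32, so the dial is off. Next I'll take a close look at the lugs and rails with the wrist turned to the placing yaw.

play_rows --pt "-10 20 -30" --pt "-18 50 -65" --pt "-27 95 -75" --pt "-27 95 -75" --pt "-27 95 -75" --turn '[0.18,0.36,0.54,0.72,0.9]' --fingers '[0.5,0.5,0.5,0.5,0.5]'

```text
clock: 5.85
eef_pos: [554.3, 77.9, 283.1]
tool_rot: [3.133, 0.003, 1.421]
force: [-0.7, 0.8, -0.2]
width: 42.8
```

```bash
python3 -c "
from h import *
goto(570,60,275,-0.03)
"
```

```text
slide [-15.4  18.1   8.3] turn 1.451 clock 5.85 q7 -0.22
```

play_rows --pt "-15 18 8" --pt "-15 18 8" --pt "-15 18 8" --pt "-15 18 8" --pt "-15 18 8" --turn '[1.45,1.45,1.45,1.45,1.45]' --fingers '[0.5,0.5,0.5,0.5,0.5]'

```text
clock: 6.48
eef_pos: [570.1, 60.4, 275.4]
tool_rot: [3.134, -0.006, 0.483]
force: [0.7, -0.1, 0.3]
width: 42.8
```

play_rows --pt "0 0 0" --pt "0 0 0" --pt "0 0 0" --pt "0 0 0" --turn '[0.6,0.6,0.53,0.53]' --fingers '[0.5,0.5,0.5,0.5]'

```text
clock: 6.98
eef_pos: [570.1, 60.5, 275.3]
tool_rot: [3.137, -0.009, -0.045]
force: [-0.2, 0.0, -0.1]
width: 42.7
```

```bash
python3 -c "
from h import *
st();grab('wrist','w5')
"
```

```text
clock 6.975
qpos [-0.57   0.536  0.649  1.701 -0.365  1.02  -1.413]
eef_pos [570.061  60.507 275.274]
tool_rot [ 3.137 -0.009 -0.045]
force [-0.179  0.043 -0.064]
torque [ 0.021  0.007 -0.059]
width 42.73
```

View pics/w5.png

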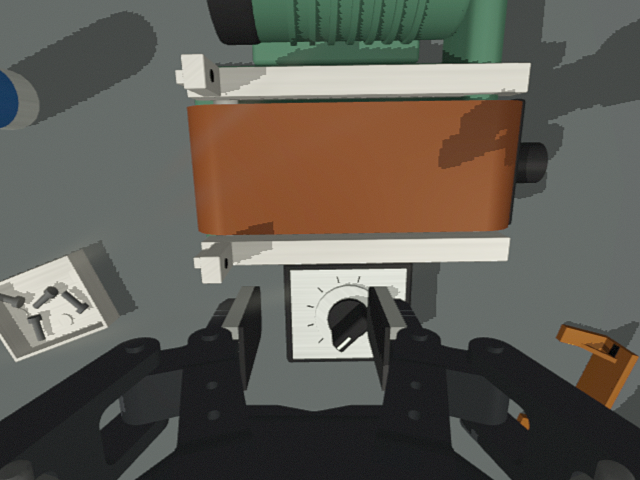

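```bash
python3 -c "
from h import *
crop('w5',165,40,295,140,'w5a',6)
crop('w5',180,215,310,300,'w5b',6)
crop('w5',450,45,560,275,'w5c',3)
"
```

```text
(no output)
```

View pics/w5a.png

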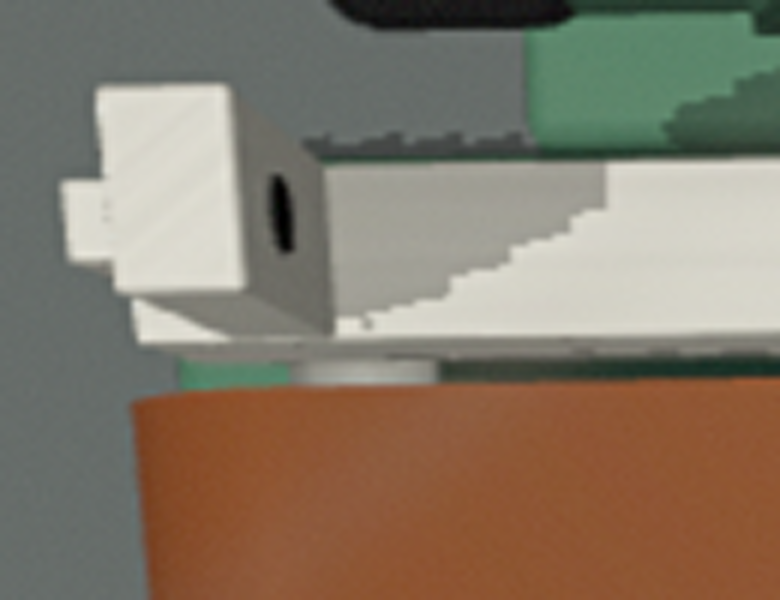

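View pics/w5b.png

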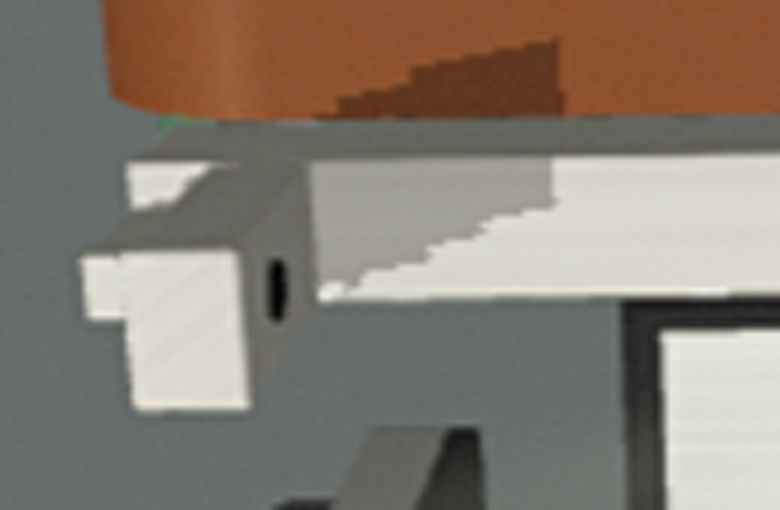

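View pics/w5c.png

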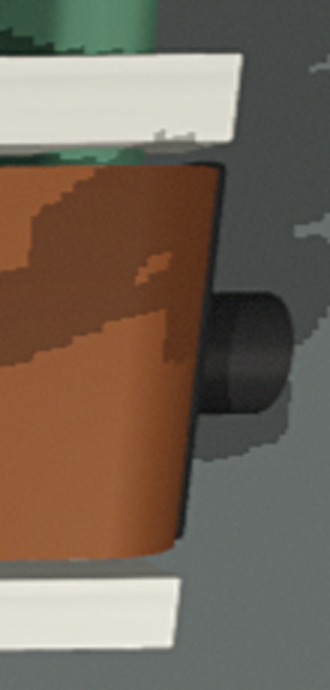

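```bash
python3 - <<'E'
from h import *
z=load('w5')
def c(u0,v0,f,x,y): return u0+(x+.5)/f-.5, v0+(y+.5)/f-.5
A=[c(165,40,6,325,163),c(165,40,6,333,334),c(180,215,6,308,160),c(180,215,6,316,300),c(450,45,3,242,55),c(450,45,3,235,142),c(450,45,3,180,578),c(450,45,3,174,648)]
L=np.array([(75,0),(55,0),(-55,0),(-75,0),(75,-225),(55,-225),(-55,-225),(-75,-225)],float)
W=np.array([pz(z,u,v,122)[:2] for u,v in A]);print(W.round(1))
T=[c(165,40,6,233,85),c(165,40,6,245,290),c(180,215,6,240,250),c(180,215,6,250,408)]
Wt=np.array([pz(z,u,v,164)[:2] for u,v in T]);print('tops',Wt.round(1))
Lt=L[:4]
def fit(L,W):
    lc,wc=L.mean(0),W.mean(0);a,b=(L-lc).T,(W-wc).T
    th=np.arctan2((a[0]*b[1]-a[1]*b[0]).sum(),(a*b).sum());r=np.array([[np.cos(th),-np.sin(th)],[np.sin(th),np.cos(th)]])
    t=wc-r@lc;print('yaw',th.round(4),'seat',t.round(1));print((W-(L@r.T+t)).round(1))
fit(L,W);fit(np.vstack([L,Lt]),np.vstack([W,Wt]))
E
```

```text
[[ 691.4  124.5]
 [ 672.   125.6]
 [ 560.9  128.6]
 [ 541.1  129.5]
 [ 683.8 -101.4]
 [ 664.  -101.6]
 [ 553.7  -97.2]
 [ 533.9  -97.1]]
tops [[691.  123.9]
 [671.3 124.9]
 [560.6 127.8]
 [541.  128.8]]
yaw -0.0327 seat [616.3 126.3]
[[ 0.2  0.6]
 [ 0.8  1. ]
 [-0.4  0.5]
 [-0.3  0.8]
 [-0.1 -0.4]
 [ 0.1 -1.2]
 [-0.2 -0.4]
 [-0.  -1. ]]
yaw -0.0321 seat [616.1 126.3]
[[ 0.3  0.5]
 [ 0.9  1. ]
 [-0.3  0.5]
 [-0.1  0.8]
 [-0.1 -0.4]
 [ 0.1 -1.2]
 [-0.2 -0.4]
 [-0.  -1. ]
 [-0.  -0. ]
 [ 0.2  0.4]
 [-0.5 -0.2]
 [-0.2  0. ]]
```

Seat is at about (616, 126.5), yaw −0.033. Now over to the work stop.

```bash
python3 -c "
from h import *
goto(450,-372,190,0.29)
"
```

```text
slide [-101.8  437.    86.1] turn -0.334 clock 7.025 q7 -1.41
```

play_rows --pt "-14 60 0" --pt "-28 120 0" --pt "-42 180 0" --pt "-56 240 20" --pt "-70 300 40" --turn '[-0.06,-0.12,-0.18,-0.24,-0.33]' --fingers '[0.6,0.6,0.6,0.6,0.6]'

```text
clock: 7.65
eef_pos: [488.4, -233.8, 237.3]
tool_rot: [3.134, -0.009, 0.293]
force: [0.4, 0.8, -0.3]
width: 51.4
```

```bash
python3 -c "
from h import *
goto(450,-372,190,0.29)
"
```

```text
slide [-77.  120.8  47.5] turn 0.003 clock 7.65 q7 -0.55
```

play_rows --pt "-33 52 20" --pt "-65 100 45" --pt "-77 121 47" --pt "-77 121 47" --turn '[0,0,0,0]' --fingers '[0.6,0.6,0.6,0.6]'

```text
clock: 8.15
eef_pos: [448.3, -375.1, 190.3]
tool_rot: [3.133, -0.008, 0.29]
force: [0.0, -0.2, -0.2]
width: 50.9
```

```bash
python3 -c "
from h import *
st();grab('wrist','w6')
"
```

```text
clock 8.15
qpos [ 0.346  0.622  0.483  1.77  -0.379  0.831 -0.273]
eef_pos [ 448.276 -375.137  190.253]
tool_rot [ 3.133 -0.008  0.29 ]
force [ 0.013 -0.19  -0.246]
torque [ 0.038 -0.026 -0.033]
width 50.909
```

View pics/w6.png

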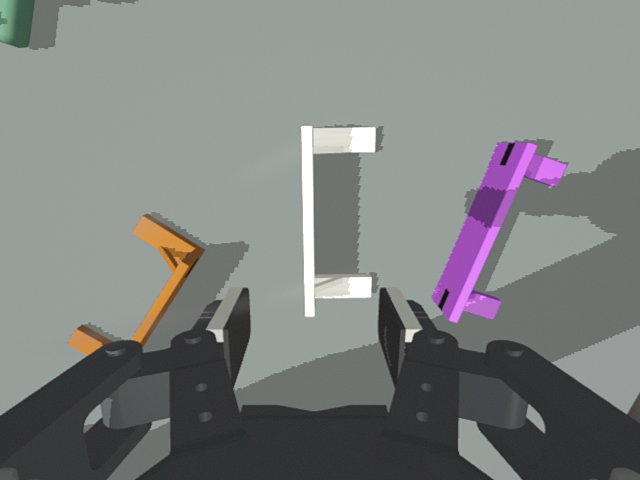

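```bash
python3 -c "
from h import *
crop('w6',285,110,395,330,'w6c',3.5)
im=cv2.imread('pics/w6.png')[110:330,285:395];cv2.imwrite('pics/w6c.png',cv2.resize(im,None,fx=4,fy=4,interpolation=cv2.INTER_CUBIC)[:600])
cv2.imwrite('pics/w6d.png',cv2.resize(im,None,fx=4,fy=4,interpolation=cv2.INTER_CUBIC)[580:])
"
```

```text
(no output)
```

View pics/w6c.png

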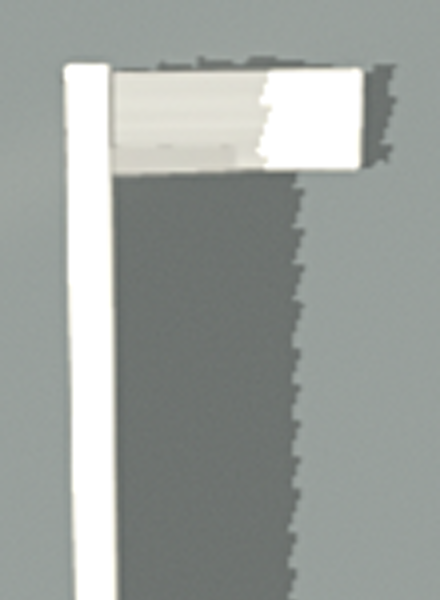

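View pics/w6d.png

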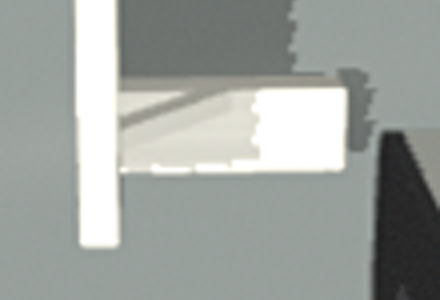

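```bash
python3 - <<'E'
from h import *
z=load('w6')
c=lambda x,y:(285+(x+.5)/4-.5,110+(y+.5)/4-.5)
C=np.array([pz(z,*c(x,y),48) for x,y in((64,66),(109,65),(80,827),(119,827))])[:,:2]
print(C.round(1),C.mean(0));f=(C[:2].mean(0)-C[2:].mean(0));yaw=np.arctan2(f[1],f[0]);print(np.linalg.norm(f),yaw)
m=C.mean(0);goto(m[0],m[1],13,yaw)
E
```

```text
[[ 519.1 -344.3]
 [ 521.6 -352.1]
 [ 376.1 -389.1]
 [ 378.3 -396.8]] [ 448.7710807  -370.57284536]
149.9777346875183 0.30260641431656865
slide [ -1.6  -3.7 177.4] turn -0.01 clock 8.2 q7 -0.27
```

play_rows --pt "0 -3.5 60" --pt "-1.5 -3.7 120" --pt "-1.5 -3.7 160" --pt "-1.5 -3.7 177" --pt "-1.5 -3.7 177" --turn '[-0.012,-0.012,-0.012,-0.012,-0.012]' --fingers '[0.5,0.5,0.5,0.5,0.5]'

```text
clock: 8.82
eef_pos: [449.4, -369.5, 13.3]
tool_rot: [3.135, -0.009, 0.306]
force: [0.5, -0.5, 0.2]
width: 42.8
```

```bash
python3 -c "
from h import *
st();goto(448.8,-370.6,13,0.303)
"
```

```text
clock 8.825
qpos [ 0.453  0.867  0.303  1.871 -0.531  0.474 -0.132]
eef_pos [ 449.448 -369.533   13.261]
tool_rot [ 3.135 -0.009  0.306]
force [ 0.514 -0.49   0.227]
torque [-0.008 -0.009  0.004]
width 42.774
slide [-0.9  0.8  0.3] turn 0.003 clock 8.825 q7 -0.13
```

play_rows --pt "-0.8 0.8 0" --pt "-0.8 0.8 0" --pt "-0.8 0.8 0" --pt "-0.8 0.8 0" --pt "-0.8 0.8 0" --turn '[0.003,0.003,0.003,0.003,0.003]' --fingers '[0.2,0,0,0,0]'

```text
clock: 9.45
eef_pos: [450.0, -371.3, 15.0]
tool_rot: [3.133, -0.011, 0.304]
force: [-0.7, 0.8, 7.1]
width: 7.4
```

```bash
python3 -c "
from h import *
st();grab('wrist','w7')
"
```

```text
clock 9.45
qpos [ 0.454  0.864  0.304  1.87  -0.532  0.475 -0.133]
eef_pos [ 450.034 -371.287   15.026]
tool_rot [ 3.133 -0.011  0.304]
force [-0.674  0.818  7.088]
torque [0.186 0.093 0.005]
width 7.429
```

View pics/w7.png

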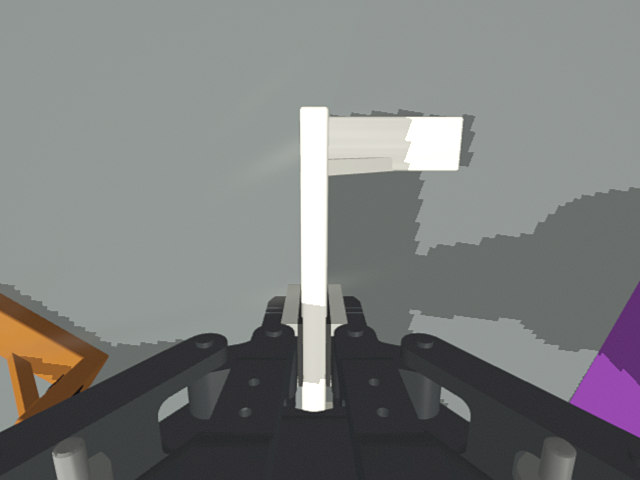

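The stop is gripped mid-plate; its far end is at (314,107) and the plate is vertical in the picture. Lift it first.

play_rows --pt "0 0 -15" --pt "0 0 -55" --pt "0 0 -105" --pt "0 0 -155" --pt "0 0 -205" --turn '[0,0,0,0,0]' --fingers '[0,0,0,0,0]'

```text
clock: 10.12
eef_pos: [446.6, -369.5, 222.0]
tool_rot: [3.134, -0.011, 0.303]
force: [0.6, 0.5, -6.9]
width: 7.5
```

```bash
python3 -c "
from h import *
st();goto(616,90,215,-0.033)
"
```

```text
clock 10.125
qpos [ 0.32   0.579  0.513  1.752 -0.359  0.893 -0.279]
eef_pos [ 446.556 -369.49   222.047]
tool_rot [ 3.134 -0.011  0.303]
force [ 0.607  0.521 -6.926]
torque [ 0.058 -0.107  0.037]
width 7.455
slide [ 298.8 -388.     7.3] turn 0.336 clock 10.125 q7 -0.28
```

play_rows --pt "20 -26 0" --pt "48 -62 0" --pt "80 -104 0" --pt "112 -146 0" --pt "144 -188 0" --turn '[0.03,0.08,0.13,0.18,0.23]' --fingers '[0,0,0,0,0]'

```text
clock: 10.75
eef_pos: [527.4, -145.0, 222.6]
tool_rot: [3.137, -0.012, 0.071]
force: [1.1, -0.3, -5.5]
width: 7.0
```

```bash
python3 -c "
from h import *
goto(616,90,215,-0.033)
"
```

```text
slide [ 105.  -228.2    7.9] turn 0.104 clock 10.75 q7 -0.88
```

play_rows --pt "23 -50 0" --pt "46 -100 0" --pt "69 -150 0" --pt "90 -195 3" --pt "105 -228 8" --turn '[0.03,0.06,0.09,0.104,0.104]' --fingers '[0,0,0,0,0]'

```text
clock: 11.38
eef_pos: [615.7, 93.2, 215.1]
tool_rot: [3.14, -0.011, -0.03]
force: [-0.7, 0.3, -6.2]
width: 6.8
```

```bash
python3 -c "
from h import *
st();grab('wrist','w8');grab('side','s8');goto(616,90,150,-0.033)
"
```

```text
clock 11.375
qpos [-0.571  0.679  0.637  1.639 -0.467  0.97  -1.376]
eef_pos [615.67   93.237 215.066]
tool_rot [ 3.14  -0.011 -0.03 ]
force [-0.662  0.318 -6.159]
torque [ 0.018 -0.019  0.026]
width 6.803
slide [-0.2  7.4 63.8] turn 0.009 clock 11.475 q7 -1.37
```

View pics/w8.png

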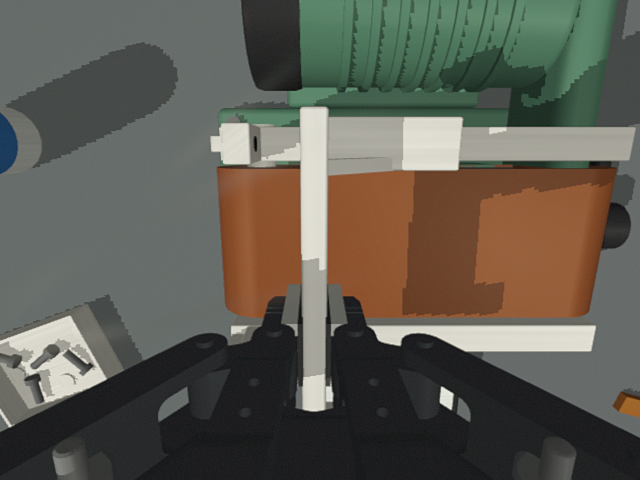

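View pics/s8.png

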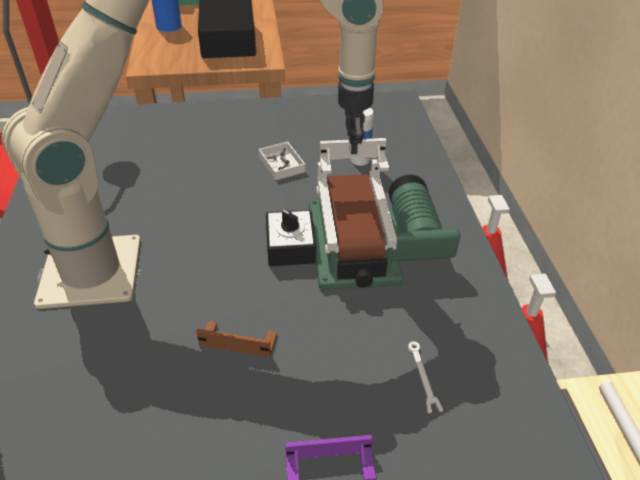

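The stop is level over the belt, parallel to the rails in w8, with the far lug at (238,143). Lower it about 25 mm short of the lugs.

play_rows --pt "0 0 30" --pt "0 0 60" --pt "0 0 70" --pt "0 0 72" --pt "0 0 72" --turn '[0,0,0,0,0]' --fingers '[0,0,0,0,0]'

```text
clock: 12.1
eef_pos: [617.2, 97.0, 143.0]
tool_rot: [-3.14, -0.012, -0.025]
force: [-0.4, 0.5, -5.7]
width: 7.4
```

```bash
python3 -c "
from h import *
st();grab('side','s9');grab('wrist','w9');crop('s9',300,130,410,230,'s9c',6)
"
```

```text
clock 12.1
qpos [-0.539  0.761  0.576  1.698 -0.533  0.831 -1.321]
eef_pos [617.17   97.026 142.992]
tool_rot [-3.14  -0.012 -0.025]
force [-0.446  0.452 -5.671]
torque [-0.025  0.043  0.09 ]
width 7.36
```

View pics/s9c.png

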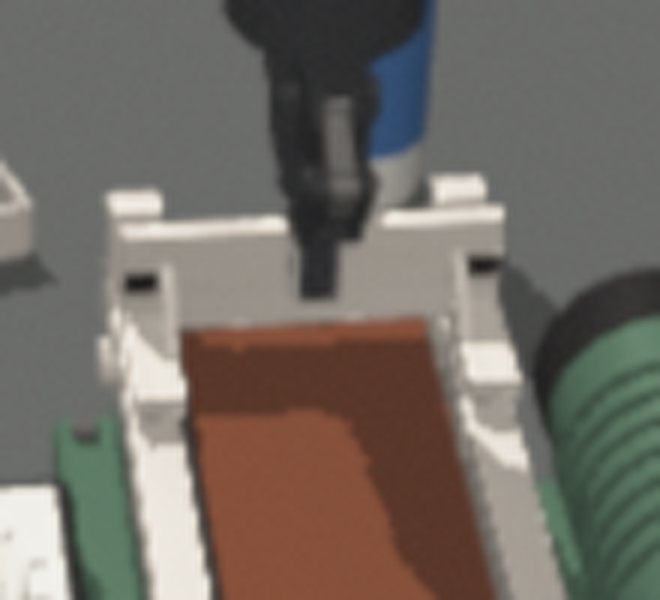

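View pics/w9.png

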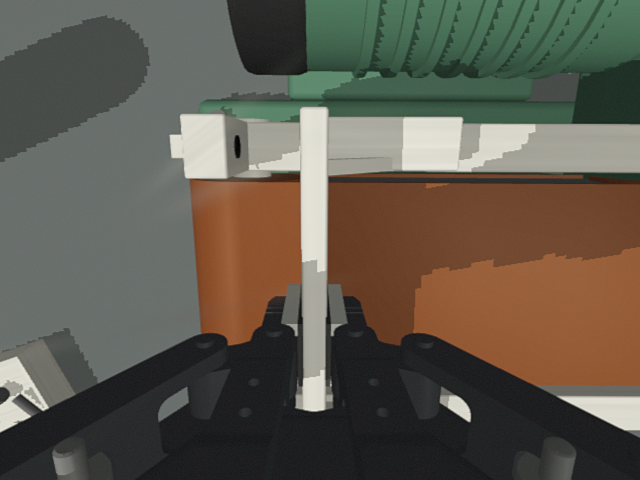

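```bash
python3 -c "
from h import *
crop('w9',165,95,345,195,'w9c',4.4 if 0 else 4)"
```

```text
(no output)
```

View pics/w9c.png

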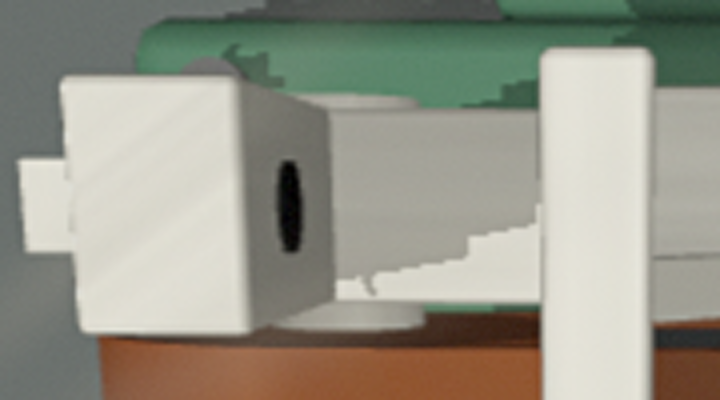

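```bash
python3 - <<'E'
from h import *
z=load('w9')
c=lambda x,y:(165+(x+.5)/4-.5,95+(y+.5)/4-.5)
th=-.033
def loc(p): d=p[:2]-np.array([616.2,126.5]); return np.array([d[0]*np.cos(th)+d[1]*np.sin(th),-d[0]*np.sin(th)+d[1]*np.cos(th)]).round(1)
for n,x,y,h in(('end L',541,47,176),('end R',653,47,176),('lug out',238,75,164),('lug in',250,332,164),('rail out@lug',331,109,122),('rail in',335,300,122),('lugtop out back',61,76,164)):
    p=pz(z,*c(x,y),h); print(n,p.round(1),loc(p))
e1=pz(z,301.5,130,176);e2=pz(z,300.5,280,176)
# plate edge direction
for (a,b),(d,e) in(((541,60),(541,395)),((653,60),(653,395))):
    p=pz(z,*c(a,b),176);q=pz(z,*c(d,e),176);print('plate yaw',np.arctan2(*(p-q)[1::-1]))
p=pz(z,*c(340,109),122);q=pz(z,*c(540,109),122);print(p,q)
# rail far edge direction
print(z['im'].shape)
E
```

```text
end L [691.1 100.  176. ] [ 75.8 -24. ]
end R [691.   92.2 176. ] [ 75.8 -31.8]
lug out [690.8 124.  164. ] [74.7 -0. ]
lug in [671.1 124.7 164. ] [54.9 -0. ]
rail out@lug [690.8 124.  122. ] [74.6  0. ]
rail in [671.2 125.  122. ] [55.   0.3]
lugtop out back [691.1 137.8 164. ] [74.5 13.7]
plate yaw -0.03395727047159083
plate yaw -0.01587980812335805
[690.77863676 123.1073245  122.        ] [690.25362115 102.20020067 122.        ]
(480, 640, 3)
```

Relative to the far lug, the stop's end is about 1 mm too far out, and its back is 24 mm short of the lugs. I'll correct x and yaw while lowering onto the rails.

play_rows --pt "-1 0 2" --pt "-1 0 4" --pt "-1 0 5" --pt "-1 0 6" --pt "-1 0 6" --turn '[0.008,0.008,0.008,0.008,0.008]' --fingers '[0,0,0,0,0]'

```text
clock: 12.82
eef_pos: [616.4, 97.2, 137.2]
tool_rot: [-3.14, -0.012, -0.032]
force: [0.5, 1.1, -3.2]
width: 7.4
```

```bash
python3 -c "
from h import *
st()
"
```

```text
clock 12.825
qpos [-0.538  0.767  0.573  1.705 -0.541  0.819 -1.323]
eef_pos [616.37   97.247 137.222]
tool_rot [-3.14  -0.012 -0.032]
force [ 0.48   1.089 -3.241]
torque [-0.053  0.174 -0.004]
width 7.356
```

play_rows --pt "0 0 0.5" --pt "0 0 0.8" --pt "0 0 0.8" --turn '[0,0,0]' --fingers '[0,0,0]'

```text
clock: 13.2
eef_pos: [616.6, 97.2, 137.1]
tool_rot: [-3.139, -0.013, -0.033]
force: [-1.6, 0.3, 4.5]
width: 7.1
```

```bash
python3 -c "
from h import *
st();grab('side','s10');crop('s10',300,130,410,230,'s10c',6)
"
```

```text
clock 13.2
qpos [-0.538  0.767  0.572  1.705 -0.541  0.819 -1.322]
eef_pos [616.586  97.218 137.125]
tool_rot [-3.139 -0.013 -0.033]
force [-1.598  0.306  4.475]
torque [-0.101  0.657 -0.067]
width 7.144
```

View pics/s10c.png

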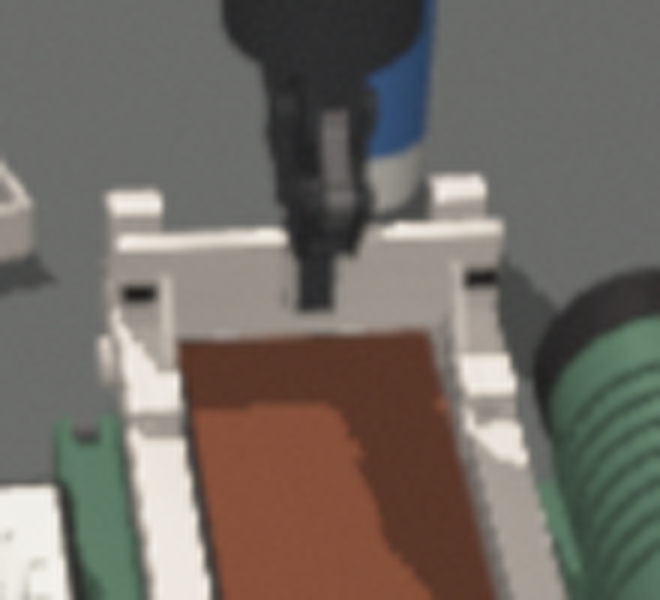

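The near foot carries most of the load (torque y is 0.66 N·m). I'll open briefly so the stop settles on both rails, then regrip.

play_rows --pt "0 0 -0.5" --pt "0 0 -0.5" --pt "0 0 -0.5" --pt "0 0 -0.5" --pt "0 0 -0.5" --turn '[0,0,0,0,0]' --fingers '[0.2,0.2,0,0,0]'

```text
clock: 13.88
eef_pos: [617.0, 97.2, 137.7]
tool_rot: [-3.139, -0.014, -0.033]
force: [1.2, 1.1, 0.3]
width: 6.9
```

```bash
python3 -c "
from h import *
st();grab('wrist','w11')
crop('w11',165,95,345,195,'w11c',4)
"
```

```text
clock 13.875
qpos [-0.538  0.767  0.573  1.704 -0.541  0.819 -1.323]
eef_pos [616.982  97.221 137.701]
tool_rot [-3.139 -0.014 -0.033]
force [1.155 1.068 0.269]
torque [-0.109 -0.15   0.001]
width 6.908
```

View pics/w11c.png

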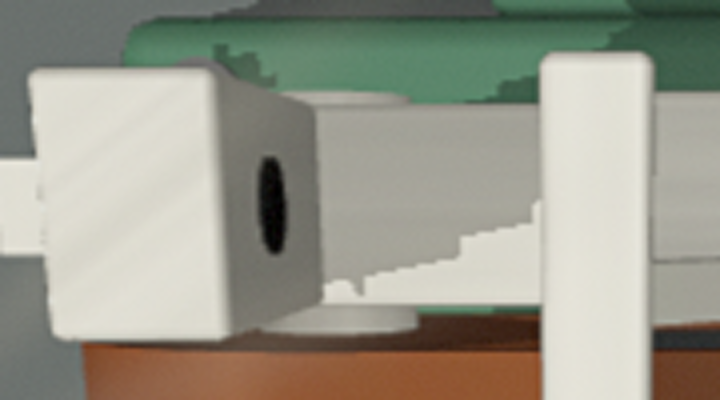

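```bash
python3 - <<'E'
from h import *
z=load('w11')
c=lambda x,y:(165+(x+.5)/4-.5,95+(y+.5)/4-.5)
th=-.033
def loc(p): d=p[:2]-np.array([616.2,126.5]); return np.array([d[0]*np.cos(th)+d[1]*np.sin(th),-d[0]*np.sin(th)+d[1]*np.cos(th)]).round(1)
for n,x,y,h in(('end L',541,52,170),('end R',653,52,170),('lug out',211,69,164),('lug in',231,340,164),('rail out@lug',317,104,122),('rail in',323,303,122),('lugback out',30,71,164)):
    p=pz(z,*c(x,y),h); print(n,p.round(1),loc(p))
E
```

```text
end L [690.6  99.5 170. ] [ 75.2 -24.5]
end R [690.3  91.6 170. ] [ 75.2 -32.4]
lug out [690.8 124.3 164. ] [74.6  0.2]
lug in [670.8 124.6 164. ] [54.6 -0.1]
rail out@lug [690.9 124.  122. ] [74.8  0. ]
rail in [671.1 125.  122. ] [55.   0.3]
lugback out [691.1 137.8 164. ] [74.4 13.7]
```

Now it's within about 0.5 mm in x, with a 24.5 mm gap and balanced feet. Slide it toward the lugs.

play_rows --pt "-0.5 -6 0" --pt "-0.5 -12 0" --pt "-0.5 -18 0" --pt "-0.5 -21.5 0" --pt "-0.5 -21.5 0" --turn '[0,0,0,0,0]' --fingers '[0,0,0,0,0]'

```text
clock: 14.55
eef_pos: [617.1, 119.9, 137.7]
tool_rot: [-3.139, -0.014, -0.032]
force: [0.9, 1.2, 1.7]
width: 7.0
```

```bash
python3 -c "
from h import *
st();grab('wrist','w12')
crop('w12',200,90,360,190,'w12c',5)
"
```

```text
clock 14.55
qpos [-0.573  0.772  0.576  1.692 -0.544  0.827 -1.357]
eef_pos [617.137 119.88  137.721]
tool_rot [-3.139 -0.014 -0.032]
force [0.912 1.207 1.695]
torque [-0.024 -0.061  0.045]
width 7.048
```

View pics/w12c.png

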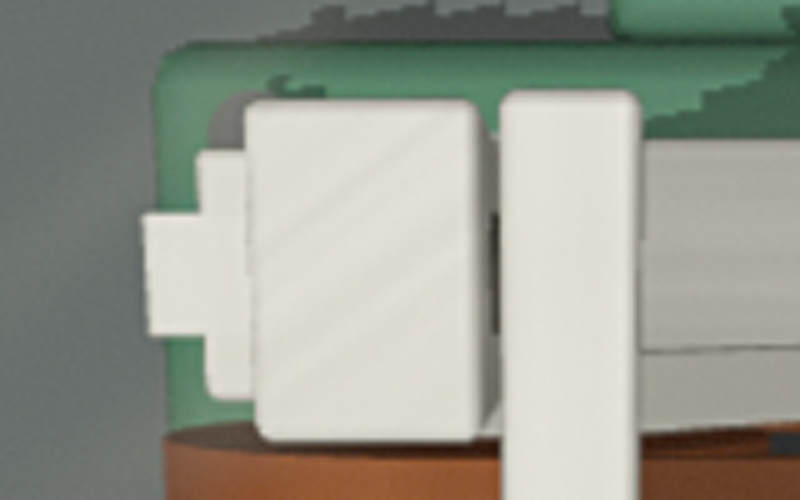

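```bash
python3 - <<'E'
from h import *
z=load('w12')
c=lambda x,y:(200+(x+.5)/5-.5,90+(y+.5)/5-.5)
th=-.033
def loc(p): d=p[:2]-np.array([616.2,126.5]); return np.array([d[0]*np.cos(th)+d[1]*np.sin(th),-d[0]*np.sin(th)+d[1]*np.cos(th)]).round(1)
for n,x,y,h in(('end L',501,91,170),('end R',640,91,170),('plate back mid',503,440,170),('lug out',476,100,164),('lug in',478,441,164)):
    p=pz(z,*c(x,y),h); print(n,p.round(1),loc(p))
E
```

```text
end L [690.7 122.2 170. ] [74.6 -1.8]
end R [690.4 114.4 170. ] [74.6 -9.6]
plate back mid [671.3 122.9 170. ] [55.2 -1.8]
lug out [690.8 124.  164. ] [74.6 -0.1]
lug in [670.8 124.7 164. ] [54.6  0. ]
```

play_rows --pt "0 -1 0" --pt "0 -1.8 0" --pt "0 -2.2 0" --pt "0 -2.2 0" --turn '[0.001,0.001,0.001,0.001]' --fingers '[0,0,0,0]'

```text
clock: 15.1
eef_pos: [617.1, 121.1, 137.7]
tool_rot: [-3.139, -0.013, -0.033]
force: [-0.7, -3.3, -0.0]
width: 7.3
```

```bash
python3 -c "
from h import *
st()
"
```

```text
clock 15.1
qpos [-0.575  0.773  0.577  1.691 -0.543  0.828 -1.361]
eef_pos [617.141 121.125 137.687]
tool_rot [-3.139 -0.013 -0.033]
force [-0.689 -3.251 -0.025]
torque [-0.837  0.004  0.084]
width 7.33
```

play_rows --pt "0 -1.5 0" --pt "0 -2.5 0" --pt "0 -2.5 0" --pt "0 -2.5 0" --turn '[0,0,0,0]' --fingers '[0,0,0,0]'

```text
clock: 15.6
eef_pos: [617.2, 121.2, 137.7]
tool_rot: [3.141, -0.013, -0.034]
force: [-0.3, -6.5, 0.7]
width: 7.3
```

```bash
python3 -c "
from h import *
st();grab('wrist','w13');
for i in range(3):
  s=ctrl.read_state();print(s['force'].round(2),s['torque'].round(3)) if hasattr(s['force'],'round') else print(s['force'],s['torque'])
  grab('side','s13')
crop('w13',200,90,360,190,'w13c',5);crop('s13',300,130,410,230,'s13c',6)
st()
"
```

```text
clock 15.6
qpos [-0.578  0.774  0.579  1.691 -0.542  0.828 -1.365]
eef_pos [617.173 121.168 137.709]
tool_rot [ 3.141 -0.013 -0.034]
force [-0.283 -6.506  0.716]
torque [-1.383  0.123  0.235]
width 7.31
[-0.76 -6.96 -0.29] [-1.406  0.086  0.229]
[-0.25 -7.14  1.33] [-1.385  0.088  0.219]
[-0.88 -7.3   0.67] [-1.449  0.067  0.188]
clock 15.8
qpos [-0.578  0.774  0.579  1.691 -0.542  0.828 -1.365]
eef_pos [617.152 121.167 137.685]
tool_rot [ 3.141 -0.013 -0.034]
force [-0.748 -6.274  0.837]
torque [-1.442  0.056  0.219]
width 6.893
```

View pics/w13c.png

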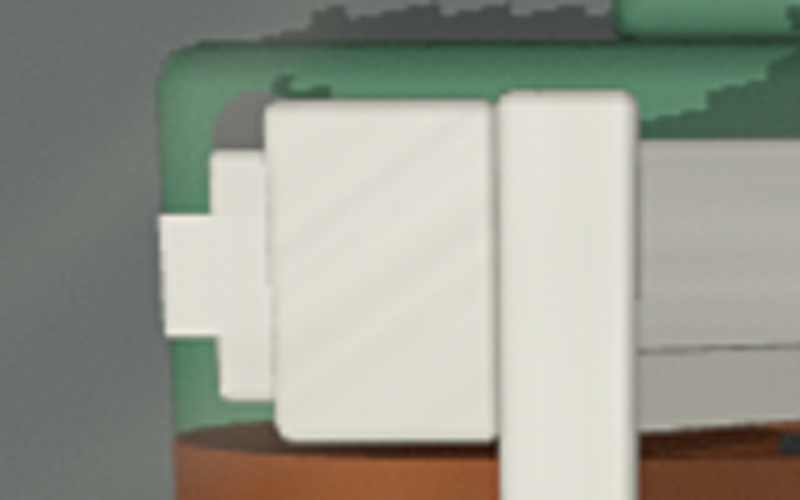

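View pics/s13c.png

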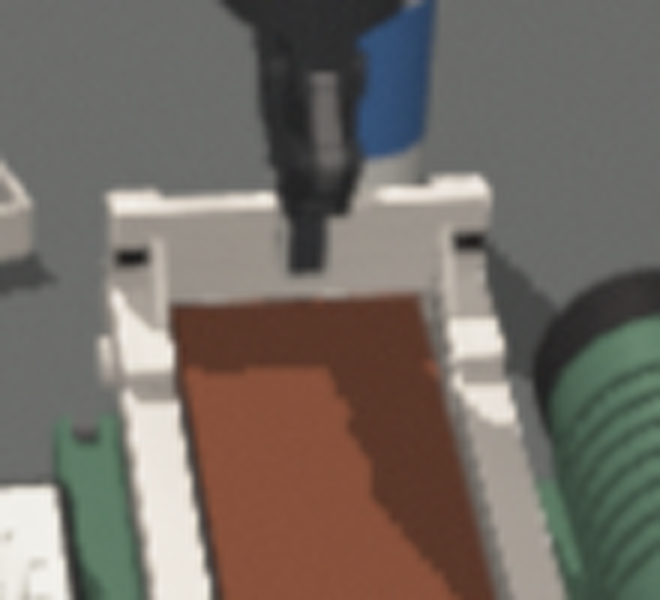

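It's in contact at about 7 N, biased to the near lug (torque z is 0.22). I'll add push and a slight yaw correction.

play_rows --pt "0 -3 0" --pt "0 -3.5 0" --pt "0 -3.5 0" --pt "0 -3.5 0" --pt "0 -3.5 0" --turn '[-0.006,-0.006,-0.006,-0.006,-0.006]' --fingers '[0,0,0,0,0]'

```text
clock: 16.42
eef_pos: [617.2, 121.1, 137.7]
tool_rot: [3.137, -0.013, -0.031]
force: [-0.6, -8.7, 0.6]
width: 7.2
```

```bash
cat > av.py <<'E'
from h import *
F=[];T=[]
for i in range(6):
  s=ctrl.read_state();F.append(s['force']);T.append(s['torque']);vision.get_image('side')
print(np.round(F,1)[:,1],np.mean(F,0).round(2),np.mean(T,0).round(3));st()
E
python3 av.py
```

```text
[-8.7 -9.3 -8.7 -9.4 -8.5 -9.2] [-0.74 -8.99  0.77] [-1.69   0.128  0.038]
clock 16.725
qpos [-0.582  0.775  0.582  1.69  -0.538  0.829 -1.366]
eef_pos [617.167 121.115 137.714]
tool_rot [ 3.137 -0.013 -0.031]
force [-1.64  -8.445  1.116]
torque [-1.661  0.132  0.032]
width 7.266
```

That gives 9.0 N, evenly split (torque z is 0.04). One small final increase.

play_rows --pt "0 -3.9 0.2" --pt "0 -3.9 0.2" --pt "0 -3.9 0.2" --pt "0 -3.9 0.2" --pt "0 -3.9 0.2" --turn '[-0.001,-0.001,-0.001,-0.001,-0.001]' --fingers '[0,0,0,0,0]'

```text
clock: 17.35
eef_pos: [617.2, 121.0, 137.7]
tool_rot: [3.132, -0.013, -0.032]
force: [-1.2, -9.1, 2.3]
width: 7.1
```

```bash
python3 av.py; python3 -c "
from h import *
grab('wrist','w15');grab('side','s15');grab('scene','c15')
crop('s15',255,130,415,240,'s15c',5);crop('c15',280,220,420,310,'c15c',5);crop('w15',200,90,360,190,'w15c',5)"
```

```text
[ -9.1  -8.6 -10.5  -8.4  -9.   -8.6] [-1.06 -9.03  2.11] [-1.845  0.233  0.109]
clock 17.65
qpos [-0.586  0.777  0.585  1.689 -0.535  0.83  -1.371]
eef_pos [617.178 120.989 137.714]
tool_rot [ 3.132 -0.013 -0.032]
force [-1.075 -9.906  2.497]
torque [-1.861  0.258  0.117]
width 7.433
```

View pics/s15c.png

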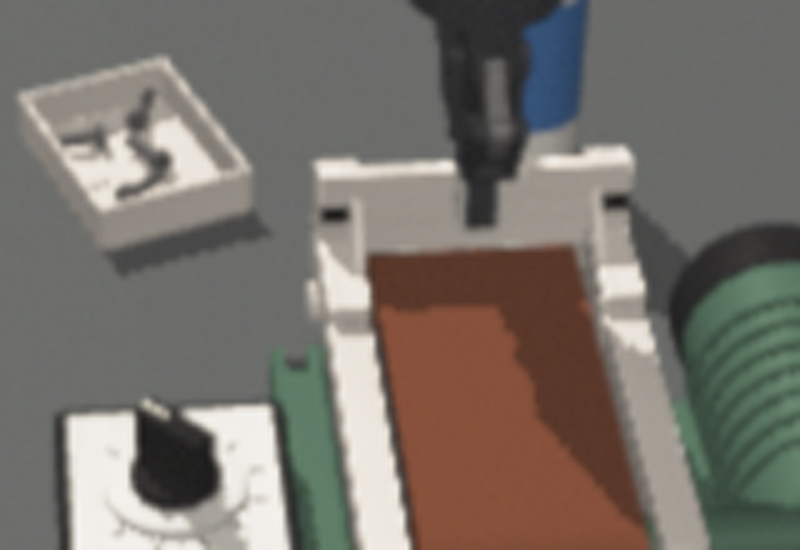

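View pics/c15c.png

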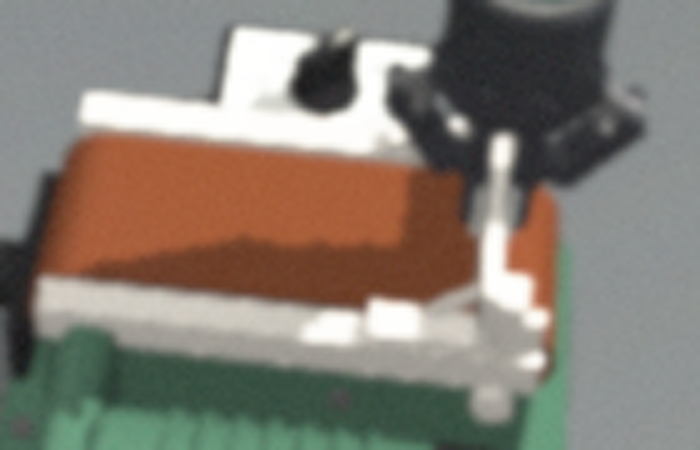

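View pics/w15c.png

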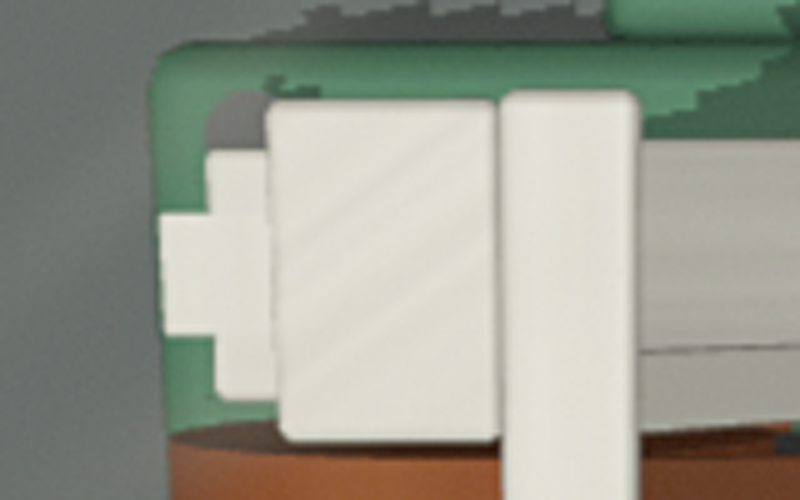

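The push is 9 N, but tool roll has drifted by about 0.012 rad over these calls. While gripped, that could tilt the plate about the lugs' top edges. Safer to open slightly so the stop settles flush and free, then push with the front finger pad only, lower down.

play_rows --pt "0 0 0" --pt "0 0 0" --pt "0 1 0" --pt "0 1 4" --pt "0 1 8" --turn '[0,0,0,0,0]' --fingers '[0.25,0.25,0.25,0.25,0.25]'

```text
clock: 18.42
eef_pos: [617.1, 120.2, 129.4]
tool_rot: [3.132, -0.013, -0.032]
force: [0.2, 1.0, -0.1]
width: 21.1
```

```bash
python3 -c "
from h import *
st();grab('wrist','w16');grab('side','s16');
crop('s16',300,130,420,220,'s16c',6)"
```

```text
clock 18.425
qpos [-0.58   0.786  0.577  1.695 -0.543  0.814 -1.363]
eef_pos [617.145 120.237 129.374]
tool_rot [ 3.132 -0.013 -0.032]
force [ 0.186  0.962 -0.077]
torque [ 0.026  0.068 -0.016]
width 21.05
```

View pics/s16c.png

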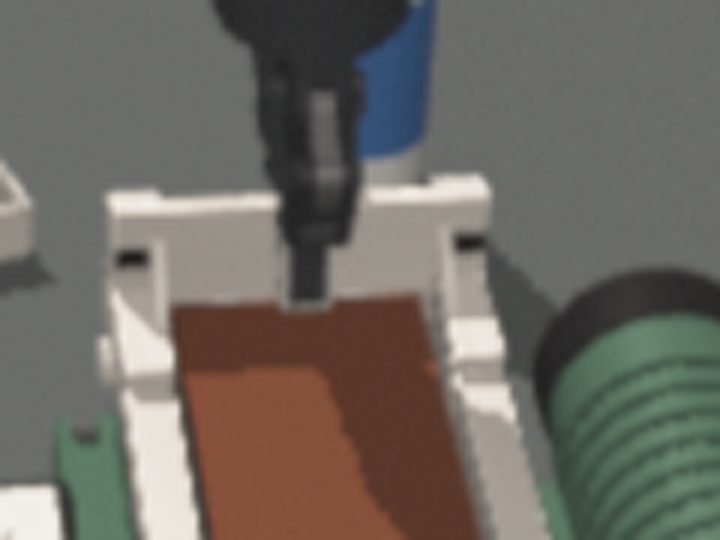

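View pics/w16.png

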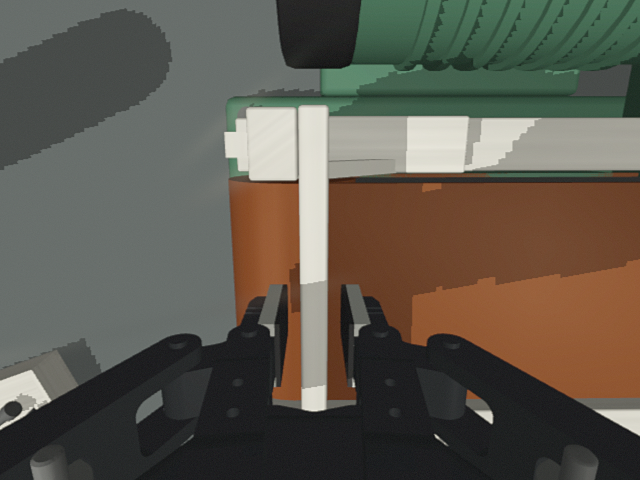

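The stop sits flush and free against both lugs, with the pads clear of the plate on both sides. Now bring the front pad up to it.

play_rows --pt "0 -3 0" --pt "0 -6 0" --pt "0 -7.5 0" --pt "0 -8.5 0" --pt "0 -8.5 0" --turn '[0,0,0,0,0]' --fingers '[0.25,0.25,0.25,0.25,0.25]'

```text
clock: 19.15
eef_pos: [617.1, 127.5, 129.0]
tool_rot: [3.131, -0.012, -0.033]
force: [-1.0, -3.9, -0.5]
width: 21.7
```

```bash
python3 av.py
```

```text
[-3.9 -3.9 -3.8 -4.2 -4.7 -5.1] [-0.5  -4.27 -0.5 ] [-0.793  0.056  0.014]
clock 19.45
qpos [-0.592  0.79   0.58   1.689 -0.543  0.818 -1.377]
eef_pos [617.061 127.507 128.968]
tool_rot [ 3.131 -0.012 -0.033]
force [-1.634 -5.741  0.107]
torque [-0.988  0.1   -0.007]
width 21.532
```

play_rows --pt "0 -2 0" --pt "0 -3.3 0" --pt "0 -3.3 0" --pt "0 -3.3 0" --pt "0 -3.3 0" --turn '[0,0,0,0,0]' --fingers '[0.25,0.25,0.25,0.25,0.25]'

```text
clock: 20.08
eef_pos: [617.1, 127.4, 128.9]
tool_rot: [3.127, -0.012, -0.035]
force: [-0.4, -8.7, -0.9]
width: 21.6
```

```bash
python3 av.py; python3 av.py
```

```text
[-8.7 -8.3 -9.2 -9.4 -9.1 -9.6] [-0.58 -9.03 -0.38] [-1.681  0.126  0.019]
clock 20.375
qpos [-0.596  0.791  0.583  1.688 -0.541  0.819 -1.382]
eef_pos [617.04  127.411 128.908]
tool_rot [ 3.127 -0.012 -0.035]
force [-0.543 -9.074 -0.941]
torque [-1.746  0.088 -0.029]
width 21.67
[-9.1 -8.4 -8.6 -9.  -8.2 -9.7] [-0.68 -8.83 -0.61] [-1.693  0.125  0.006]
clock 20.675
qpos [-0.596  0.791  0.583  1.688 -0.541  0.819 -1.382]
eef_pos [617.056 127.418 128.907]
tool_rot [ 3.127 -0.012 -0.035]
force [-0.535 -8.104  0.471]
torque [-1.665  0.11  -0.007]
width 21.746
```

Steady at 8.9 N, balanced. A last small increase.

play_rows --pt "0 -3.7 0" --pt "0 -3.7 0" --pt "0 -3.7 0" --pt "0 -3.7 0" --pt "0 -3.7 0" --turn '[-0.001,-0.001,-0.001,-0.001,-0.001]' --fingers '[0.25,0.25,0.25,0.25,0.25]'

```text
clock: 21.3
eef_pos: [617.0, 127.3, 128.9]
tool_rot: [3.122, -0.012, -0.036]
force: [-1.7, -9.0, -0.8]
width: 21.7
```

```bash
python3 av.py; python3 -c "
from h import *
grab('wrist','w18');grab('side','s18');grab('scene','c18')
crop('s18',255,130,415,240,'s18c',5);crop('w18',180,85,380,210,'w18c',4)"
```

```text
[ -9.   -9.9  -8.9 -10.1  -8.9  -9.8] [-0.62 -9.42 -0.29] [-1.821  0.136  0.033]
clock 21.6
qpos [-0.6    0.793  0.587  1.687 -0.538  0.82  -1.387]
eef_pos [617.038 127.329 128.857]
tool_rot [ 3.122 -0.012 -0.036]
force [ -1.69  -10.129  -0.246]
torque [-1.826  0.156  0.014]
width 21.021
```

View pics/s18c.png

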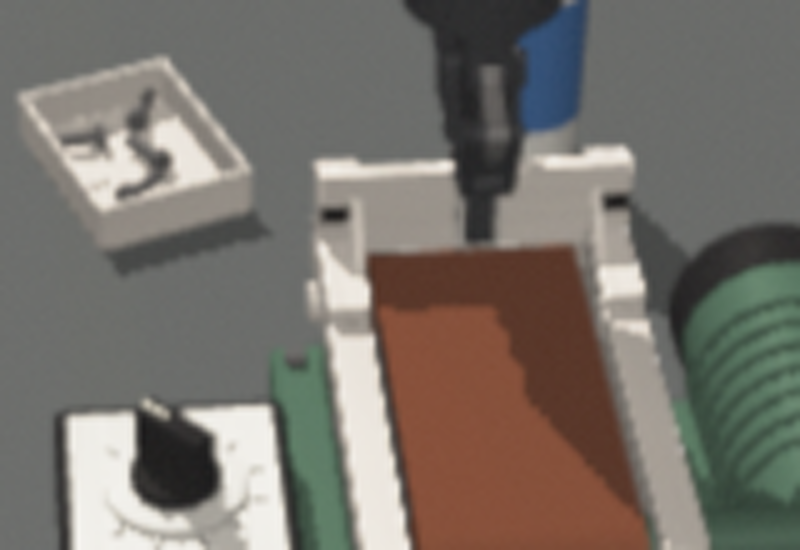

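View pics/w18c.png

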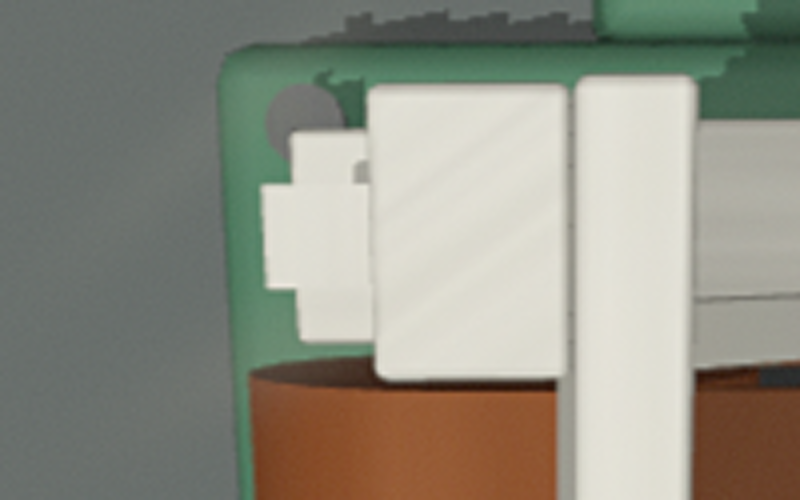

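View pics/c18.png

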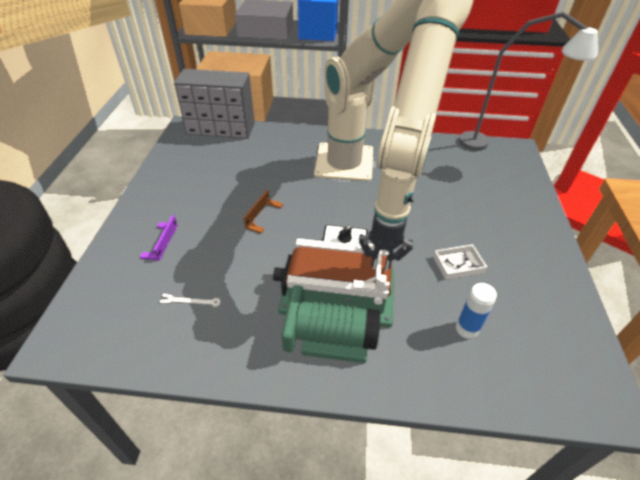

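```bash
python3 - <<'E'
from h import *
for t,(u0,v0,f),pts in(('w18',(180,85,4),(('end',577,77,170),('endR',697,77,170),('back@in',577,375,170),('lug out',568,88,164),('lug in',566,378,164),('strip foot',559,480,122))),):
    z=load(t);c=lambda x,y:(u0+(x+.5)/f-.5,v0+(y+.5)/f-.5)
    th=-.033
    def loc(p): d=p[:2]-np.array([616.2,126.5]); return np.array([d[0]*np.cos(th)+d[1]*np.sin(th),-d[0]*np.sin(th)+d[1]*np.cos(th)]).round(2)
    for n,x,y,h in pts: print(n,loc(pz(z,*c(x,y),h)))
    print(z['position'])
E
python3 -c "
from h import *
crop('s18',305,150,395,210,'s18d',8)"
```

```text
end [74.43 -0.46]
endR [74.42 -8.22]
back@in [55.39 -0.51]
lug out [74.33 -0.11]
lug in [5.468e+01 2.000e-02]
strip foot [40.97 -0.84]
[680.23877315 128.4508232  273.54934802]
```

View pics/s18d.png

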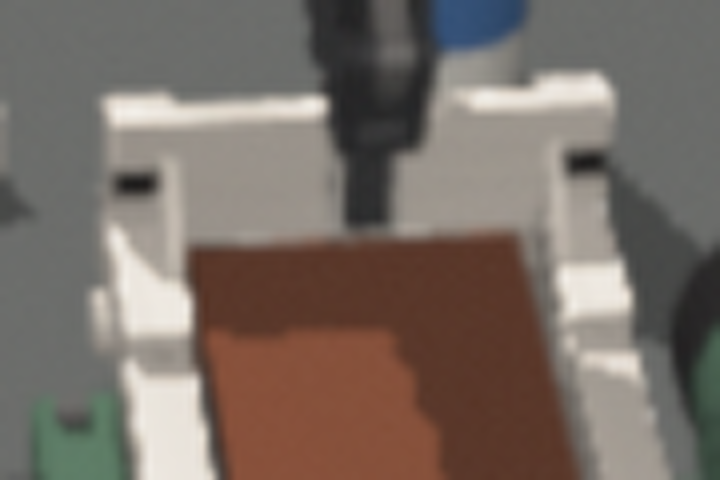

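```bash
python3 -c "
from h import *
st();print(ctrl.finish_job());"
```

```text
clock 21.75
qpos [-0.6    0.793  0.587  1.687 -0.538  0.82  -1.387]
eef_pos [617.059 127.307 128.866]
tool_rot [ 3.122 -0.012 -0.036]
force [ -0.052 -10.019   0.178]
torque [-1.797  0.21   0.016]
width 21.148
the job is handed in; nothing more can be done
None
```

The speed dial is off, and the work stop is on the rails, held against both lugs with about 10 N. I handed the job in at 21.75 s with the push still on.

- **Dial:** I turned it anticlockwise to its end stop, where the wrist torque rose to about 1.2 N·m. After I let go, the mark lined up with the expected off direction to within about 0.01 rad.
- **Work stop:** I took the steel one, not the brown or the purple. The far end measured level with the outer edge of the far lug to about 0.1 mm. I did not measure the near end.
- **Push:** The last reading was 10.0 N, the average of the readings just before was 9.4 N, and readings were noisy by about 0.7 N. The twisting torque was near zero, so both lugs share the load.
- **Changed on the way:** My first pushes, with the plate gripped, tilted the tool by about 0.012 rad, which could have held the plate off flat. I opened the fingers so the stop settled on its own, and the front finger pad alone now pushes it.
- **One check disagreed:** The last wrist picture showed an apparent 0.4 mm gap at the far lug's top edge. I put that down to rounded edges and calibration, because the force shows firm contact.
- **Other things:** The arm never went near the tray, spanner or spray can, and they look unmoved in the last pictures.

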